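Make up the thread carousel

TASK

Make up the thread carousel: turn the round spool carrier until its four holes line up with the hub's four studs and slide it down until it sits fully home on the hub. Then slide every wound spool up off the winder's spindles and set it all the way down on a post of the carrier, one spool to a post, and last fit the cover disc over the four post tips so that it rests flat on the carrier's pillar. Leave the tin, the flask and the screwdriver where they are.

Things in the scene. Friction and masses are not known exactly. Their poses are not given: they have to be found in the camera images.
- hub: Fixed steel hub: drum 136 mm across on a grey 150 mm square foot, flat top 30 mm above the bench. Four upright studs, 8 mm thick, 16 mm tall (last 5 mm conical), stand on the top 52 mm from the axis, on its own +x, +y, -x, -y axes. Origin: centre of its underside; z up. Any yaw; alike every quarter turn.
- hub_top (a point): Centre of the hub's flat top (30 mm above the hub's origin): the carrier's origin comes here when it is fully home.
- carrier: Loose maroon disc 140 mm across, 10 mm thick, 0.36-0.54 kg. Four 12 mm holes 52 mm from the centre on its +x, +y, -x, -y axes; fits the hub in any quarter turn. Grip: square pillar 30 x 30 mm, faces square to x and y, top 58 mm above the underside. Four 10 mm posts on its diagonals at (+-36.8, +-36.8) mm, tips 72 mm above the underside. Origin: centre of underside; z up. Starts on the bench.
- pillar_top (a point): Centre of the top of the carrier's pillar, 58 mm above the carrier's origin: the cover's origin comes here when it is fitted.
- cover: Loose aluminium disc 134 mm across, 8 mm thick, 0.22 kg, with four through holes 15 mm wide on its diagonals at (+-36.8, +-36.8) mm. Grip: black square block 28 x 28 mm, faces square to x and y, top 38 mm above the underside. Origin: centre of underside; z up. Starts flat on the bench, any yaw; fits in any quarter turn, its x axis then along the carrier's x or y.
- winder: Fixed grey winder, 200 mm (x) by 190 mm (y), its flat deck 30 mm above the bench. Four upright spindles, 9 mm in diameter and 56 mm tall above the deck (last 5 mm conical), stand at (+-43, +-43) mm. Origin: centre of its underside, on the bench; z up.
- post0 (a point): Foot of a post of the carrier, on the disc's upper face, 10 mm above the carrier's origin, at (+36.8, +36.8) mm in the carrier's frame: the origin of a spool comes here when it is home, with 3 mm of play to every side.
- post1 (a point): Foot of a post of the carrier, on the disc's upper face, 10 mm above the carrier's origin, at (-36.8, +36.8) mm in the carrier's frame: the origin of a spool comes here when it is home, with 3 mm of play to every side.
- post2 (a point): Foot of a post of the carrier, on the disc's upper face, 10 mm above the carrier's origin, at (-36.8, -36.8) mm in the carrier's frame: the origin of a spool comes here when it is home, with 3 mm of play to every side.
- post3 (a point): Foot of a post of the carrier, on the disc's upper face, 10 mm above the carrier's origin, at (+36.8, -36.8) mm in the carrier's frame: the origin of a spool comes here when it is home, with 3 mm of play to every side.
- spool1: Wound thread spool, 60 to 130 g: cream ring 41 mm across and 44 mm tall with a 16 mm bore right through. It stands over one of the winder's spindles at the start. Origin: centre of its lower end; z up. From 2 to 4 of the four spools are present; all are alike.
- spool2: Wound thread spool, 60 to 130 g: cream ring 41 mm across and 44 mm tall with a 16 mm bore right through. It stands over one of the winder's spindles at the start. Origin: centre of its lower end; z up. From 2 to 4 of the four spools are present; all are alike.
- spool3: Wound thread spool, 60 to 130 g: cream ring 41 mm across and 44 mm tall with a 16 mm bore right through. It stands over one of the winder's spindles at the start. Origin: centre of its lower end; z up. From 2 to 4 of the four spools are present; all are alike.
- spool4: Wound thread spool, 60 to 130 g: cream ring 41 mm across and 44 mm tall with a 16 mm bore right through. It stands over one of the winder's spindles at the start. Origin: centre of its lower end; z up. From 2 to 4 of the four spools are present; all are alike.
- tin: Bystander: short round tin with a pale lid and a yellow label, 64 mm across, 60 mm tall, standing on the bench. Origin: centre of its underside. Leave it alone.
- flask: Bystander: white plastic bottle, 60 mm across, 90 mm tall, standing on the bench. Origin: centre of its underside. Leave it alone.
- screwdriver: Bystander: screwdriver 160 mm long, lying on the bench. Origin: at its underside, near its middle. Leave it alone.
There are look-alikes about, which are no part of the job. Leave any orange look-alike of the spool1 alone.

How it is judged:
On the way, in this order (a step that is already met when the one before it is completed fails the run):
1. the carrier sits fully home on the hub, its four holes over the four studs (distance between carrier and hub_top below 0.005 m and angle between carrier's own z axis and vertical below 0.04 rad), for 0.2 s.
2. every wound spool is fully down on a post of the carrier, one to a post (all of step 1 and ((horizontal distance between spool1 and post0 below 0.006 m and distance between spool1 and post0 below 0.007 m and angle between spool1's own z axis and vertical below 0.12 rad) or (horizontal distance between spool1 and post1 below 0.006 m and distance between spool1 and post1 below 0.007 m and angle between spool1's own z axis and vertical below 0.12 rad) or (horizontal distance between spool1 and post2 below 0.006 m and distance between spool1 and post2 below 0.007 m and angle between spool1's own z axis and vertical below 0.12 rad) or (horizontal distance between spool1 and post3 below 0.006 m and distance between spool1 and post3 below 0.007 m and angle between spool1's own z axis and vertical below 0.12 rad)) and ((horizontal distance between spool2 and post0 below 0.006 m and distance between spool2 and post0 below 0.007 m and angle between spool2's own z axis and vertical below 0.12 rad) or (horizontal distance between spool2 and post1 below 0.006 m and distance between spool2 and post1 below 0.007 m and angle between spool2's own z axis and vertical below 0.12 rad) or (horizontal distance between spool2 and post2 below 0.006 m and distance between spool2 and post2 below 0.007 m and angle between spool2's own z axis and vertical below 0.12 rad) or (horizontal distance between spool2 and post3 below 0.006 m and distance between spool2 and post3 below 0.007 m and angle between spool2's own z axis and vertical below 0.12 rad)) and ((horizontal distance between spool3 and post0 below 0.006 m and distance between spool3 and post0 below 0.007 m and angle between spool3's own z axis and vertical below 0.12 rad) or (horizontal distance between spool3 and post1 below 0.006 m and distance between spool3 and post1 below 0.007 m and angle between spool3's own z axis and vertical below 0.12 rad) or (horizontal distance between spool3 and post2 below 0.006 m and distance between spool3 and post2 below 0.007 m and angle between spool3's own z axis and vertical below 0.12 rad) or (horizontal distance between spool3 and post3 below 0.006 m and distance between spool3 and post3 below 0.007 m and angle between spool3's own z axis and vertical below 0.12 rad)) and ((horizontal distance between spool4 and post0 below 0.006 m and distance between spool4 and post0 below 0.007 m and angle between spool4's own z axis and vertical below 0.12 rad) or (horizontal distance between spool4 and post1 below 0.006 m and distance between spool4 and post1 below 0.007 m and angle between spool4's own z axis and vertical below 0.12 rad) or (horizontal distance between spool4 and post2 below 0.006 m and distance between spool4 and post2 below 0.007 m and angle between spool4's own z axis and vertical below 0.12 rad) or (horizontal distance between spool4 and post3 below 0.006 m and distance between spool4 and post3 below 0.007 m and angle between spool4's own z axis and vertical below 0.12 rad))), for 0.2 s.
At the end, for the whole second after the job is handed in: Carrier within 5 mm of hub_top and level (0.04 rad); each spool present upright on a post, within 6 mm sideways and 7 mm in all of its foot; cover within 6 mm of pillar_top and level (0.04 rad); all at rest (all of step 2 and distance between cover and pillar_top below 0.006 m and angle between cover's own z axis and vertical below 0.04 rad and linear speed of each of carrier, cover, spool1, spool2, spool3, spool4 below 0.02 m/s); the robot touches nothing.
It fails at once if the tin is moved by more than 25 mm (distance of tin from where it was at the start of the episode above 0.025 m).
It fails at once if the flask is moved by more than 25 mm (distance of flask from where it was at the start of the episode above 0.025 m).
It fails at once if the screwdriver is moved by more than 25 mm (distance of screwdriver from where it was at the start of the episode above 0.025 m).
Of spool1, spool2, spool3, spool4 only 2 to 4 are there at a start; the rules pass over those that are not, and their reading is None.
At some moment in a run one of carrier, cover may be knocked a few centimetres aside while the robot is not near it.
It also fails if it takes over 210 s, if anything falls off the work surface, if the arm or the gripper's body presses on something with over 40 N, if the wrist force passes 120 N, or if a joint passes its speed limit or range.

ROBOT

A 6-joint arm with a two-finger parallel gripper is mounted at the origin on the work surface. World frame = base frame: x ahead of the robot, y to its left, z up, the work surface at z = 0. Lengths are in m, angles in rad, forces in N, time in s.
With the tool pointing down it reaches from about 0.375 to 0.975 m from the base axis. Payload 3.8 kg.
Tool frame: the origin (TCP) lies midway between the tips of the shut fingers; the grasp point (between the pads) lies 19 mm behind it; z points along the fingers, y is the line along which they close (so a half turn about z gives the same grasp; the last joint's range is limited). The gripper opens to 88 mm and grips with 3 to 60 N. Pads are 18 mm wide; open, the fingers measure 123 mm over their backs; the gripper's body (75 mm by 187 mm) begins 45 mm behind the grasp point.
Start: joints at [1.263, 0.264, 1.604, -0, 1.274, -0.037], TCP at [0.181, 0.65, 0.239] pointing down, gripper open.
Joint ranges: [-2.63, 2.63], [-0.94, 2.18], [0.31, 2.57], [-1.31, 4.45], [0, 2.66], [-2.55, 2.55]. Speed limits (rad/s): [2.57, 2.57, 3.14, 3.14, 3.14, 3.14].

INTERFACE

Orientations are given as a unit quaternion [x, y, z, w].
In Python, from bench import sensors, vision, bot gives the robot as it stands. The module is installed in compiled form; this text tells all that it offers.
- The arm moves only by the tool move_arm, never from a script. Its argument "series" is one flat list of numbers, 7 for each row, row after row: the finger opening in m, from 0 to 0.0881, then the shift along the tool's x, y, z in m, then the turn, a rotation vector about the tool's x, y, z in rad. A call has 1 to 12 rows; each row is the pose to reach, as a shift and turn from the pose commanded when the call began, along the tool's axes at that moment; what a row does not reach only later rows make up. A row lasts 1/12 s, in which the tool goes at most 41.7 mm and 7.16 degrees, less where a joint would pass 70% of its speed; a pose out of reach is approached as far as the arm can. A call with a gripper value outside its range is refused whole. The fingers move at their own pace and stop on an object; the grip force is fixed at half the most. Time passes only in rows, so rows that repeat a pose let the fingers close. It gives the time, the measured TCP pose, the force, the opening and the grip force at its end, in the units of the state.
- sensors.observe(): the state, without advancing time (a new reading comes with each control period).
- vision.get_image(name): name is "scene" or "top" or "wrist"; returns the picture (420x560x3 uint8, red, green, blue); there is no depth.
- vision.camera_params(name): a dict with "camera_matrix" (3x3 intrinsics, pixels), "origin" and "rotation" of the camera in the world. Camera axes: x right, y down, z forward; pixel columns grow to the right and rows downward; lengths in m; the calibration is good to about 2 mm. A picture is of the moment at which its call begins: read the wrist's pose just before it. camera_params takes no time and is no camera call; for the wrist camera it gives the pose at the moment of the call.
- bot.finish_job(): hands the job in; it is judged then, once.
The state is a dict: "time": time; "q": joint angles; "dq": joint speeds; "joint_torque": joint torques, N m; "eef_pos": TCP position; "orientation": TCP orientation; "force": force on the tool from outside, world axes, zero at the start; "torque": the same for the moment, N m; "gripper_width": finger opening in m; "grip_force": force on a finger pad.
Only numpy, scipy, OpenCV 4.12 (cv2) and the standard library are available. Lean on these libraries where they do the work, as an engineer would, in place of code of your own. Each camera call takes 0.05 s, during which the arm holds its last target. There are 200 camera calls.

## Working session

There is one attempt and no reset: what is moved stays moved. The work goes in short steps, Python scripts to look and compute and a tool call to move; the robot and the scene stay as the last step left them, time stands still between calls to the robot, and variables do not carry over. Pictures are saved under pics/ and viewed, at most 17 in all, crops included, and the job is handed in when it is done.

Besides the shell and the picture viewer there is one more tool, called by a JSON object that holds its "name" and its "arguments". move_arm: Moves the arm, as the interface text tells. Its arguments: {"type":"object","properties":{"series":{"type":"array","items":{"type":"number"}}},"required":["series"]}

```bash
mkdir -p pics; cat > h.py <<'E'
import numpy as np,cv2
from bench import sensors,vision,bot
from scipy.spatial.transform import Rotation as R
def shot(name,fn=None):
    p=vision.camera_params(name); im=vision.get_image(name)
    if fn: cv2.imwrite('pics/'+fn,im[:,:,::-1])
    return im,p
def ray(p,uv):
    d=np.linalg.inv(np.array(p['camera_matrix']))@np.array([uv[0],uv[1],1.]); d=np.array(p['rotation'])@d
    return np.array(p['origin']),d
def onz(p,uv,z):
    o,d=ray(p,uv); return o+d*(z-o[2])/d[2]
def proj(p,X):
    c=np.array(p['rotation']).T@(np.asarray(X)-np.array(p['origin'])); k=np.array(p['camera_matrix'])@c; return k[:2]/k[2]
E
python3 - <<'E'
from h import *
for n in ('scene','top','wrist'):
    im,p=shot(n,n+'0.png'); print(n,np.round(p['origin'],3),np.round(p['rotation'],3).tolist(),np.array(p['camera_matrix'])[[0,1,0,1],[0,1,2,2]])
s=sensors.observe(); print(s)
E
```

```text
scene [ 1.32  -0.516  0.799] [0.807, 0.396, -0.202, -0.388] [410.03092085 410.03092085 280.16306854 208.54853971]
top [0.322 0.025 1.189] [-0.686, 0.718, -0.083, 0.079] [498.08222015 498.08222015 289.49507115 205.56183485]
wrist [0.1   0.672 0.384] [0.786, 0.597, 0.097, 0.13] [358.60906538 358.60906538 283.79023446 204.46706194]
{'time': 0.15, 'q': array([ 1.26310462e+00,  2.64562274e-01,  1.60503070e+00, -1.99999329e-06,
        1.27367303e+00, -3.68848686e-02]), 'dq': array([ 0.00140585, -0.00252881, -0.00417187,  0.00102574,  0.00133736,
       -0.00043429]), 'joint_torque': array([ 1.62701867e-04, -5.02859044e+01, -3.57469440e+01,  7.29050674e-02,
        2.51042802e-02, -8.30295244e-05]), 'eef_pos': array([0.18040108, 0.64989836, 0.23770201]), 'orientation': array([ 1.34989711e-01,  9.90846647e-01, -8.24448585e-04, -1.42494857e-04]), 'force': array([-0.08516685, -1.06455316,  0.02152475]), 'torque': array([-0.01775217,  0.04530213,  0.03897781]), 'grip_force': 0.0, 'gripper_width': 0.08830856617623134}
```

View pics/top0.png

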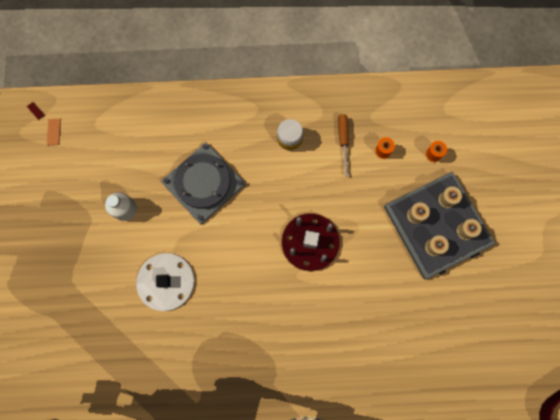

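View pics/scene0.png

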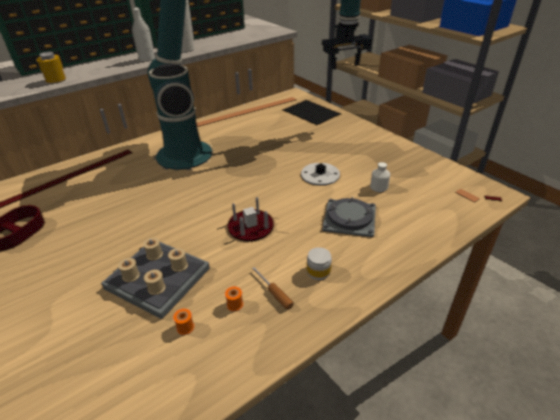

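```bash
sed -i 's/^def shot/def Rm(p):\n    return R.from_quat(p["rotation"]).as_matrix()\ndef shot/; s/np.array(p\[.rotation.\])/Rm(p)/g' h.py; cat >> h.py <<'E'
def tri(obs):
    A=np.zeros((3,3));b=np.zeros(3)
    for p,uv in obs:
        o,d=ray(p,uv); d/=np.linalg.norm(d); M=np.eye(3)-np.outer(d,d); A+=M;b+=M@o
    return np.linalg.solve(A,b)
def yaw(s=None):   # world angle of tool y axis
    s=s or sensors.observe(); y=R.from_quat(s['orientation']).apply([0,1,0]); return np.degrees(np.arctan2(y[1],y[0]))
def go(xyz,yd=None):
    """shift in tool axes to TCP target xyz and turn so tool points down with closing line at yd deg (mod 180)"""
    s=sensors.observe(); r=R.from_quat(s['orientation'])
    sh=r.inv().apply(np.asarray(xyz)-s['eef_pos'])
    y0=yaw(s); y=y0 if yd is None else y0+(yd-y0+90)%180-90
    a=np.radians(y); Y=np.array([np.cos(a),np.sin(a),0]); Z=np.array([0,0,-1.]); T=np.stack([np.cross(Y,Z),Y,Z],1)
    rv=(r.inv()*R.from_matrix(T)).as_rotvec()
    print('t',round(s['time'],2),'eef',np.round(s['eef_pos'],4),'yaw',round(y0,2),'q6',round(s['q'][5],2),'shift',np.round(sh,4),'rot',np.round(rv,4)); return sh,rv
E
python3 - <<'E'
from h import *
P={n:vision.camera_params(n) for n in ('scene','top','wrist')}
for n in P: print(n,np.round(Rm(P[n]),3).tolist())
r=R.from_quat(sensors.observe()['orientation']); print('cam in tool',r.inv().apply(P['wrist']['origin']-sensors.observe()['eef_pos']).round(3),(r.inv().as_matrix()@Rm(P['wrist'])).round(3).tolist())
t,s=P['top'],P['scene']
for k,a,b in [('pillar',(311,239),(250,216)),('cover',(162,281),(320,167)),('hub',(203,181),(350,211)),('sp',(420,211),(152,246)),('sp',(453,196),(154,276))]: print(k,tri([(t,a),(s,b)]).round(3))
for uv in [(420,211),(453,196),(438,245),(471,228)]: print('spool',onz(t,uv,.074).round(3))
for k,uv,z in [('tin',(290,133),.06),('flask',(116,202),.09),('sd',(345,145),.01),('cover',(164,281),.038),('hub',(203,181),.03),('pill',(311,239),.058)]: print(k,onz(t,uv,z).round(3))
E
```

```text
scene [[0.604, 0.483, -0.634], [0.797, -0.385, 0.465], [-0.019, -0.786, -0.618]]
top [[-0.045, -0.972, 0.229], [-0.999, 0.044, -0.011], [0.0, -0.229, -0.973]]
wrist [[0.268, 0.913, 0.308], [0.963, -0.253, -0.088], [-0.002, 0.32, -0.947]]
cam in tool [ 0.083 -0.    -0.146] [[-0.001, -0.947, -0.32], [1.0, -0.001, -0.001], [0.0, -0.32, 0.947]]
pillar [ 0.511 -0.034  0.037]
cover [0.429 0.314 0.028]
hub [0.667 0.22  0.026]
sp [ 0.542 -0.307  0.102]
sp [ 0.591 -0.365  0.071]
spool [ 0.558 -0.286  0.074]
spool [ 0.59  -0.366  0.074]
spool [ 0.477 -0.319  0.074]
spool [ 0.513 -0.398  0.074]
tin [0.767 0.003 0.06 ]
flask [0.606 0.406 0.09 ]
sd [ 0.748 -0.134  0.01 ]
cover [0.428 0.307 0.038]
hub [0.665 0.218 0.03 ]
pill [ 0.507 -0.034  0.058]
```

```bash
python3 -c "
from h import *
go((.66,.22,.22),45)
"
```

```text
t 0.15 eef [0.1804 0.6499 0.2377] yaw 74.48 q6 -0.04 shift [-0.5771 -0.2859  0.0181] rot [-1.700e-03  4.000e-04  5.146e-01]
```

{"name": "move_arm", "arguments": {"series": [0.088,-0.577,-0.286,0.0,0,0,0.51,0.088,-0.577,-0.286,0.0,0,0,0.51,0.088,-0.577,-0.286,0.0,0,0,0.51,0.088,-0.577,-0.286,0.0,0,0,0.51,0.088,-0.577,-0.286,0.0,0,0,0.51,0.088,-0.577,-0.286,0.0,0,0,0.51,0.088,-0.577,-0.286,0.0,0,0,0.51,0.088,-0.577,-0.286,0.0,0,0,0.51,0.088,-0.577,-0.286,0.0,0,0,0.51,0.088,-0.577,-0.286,0.0,0,0,0.51,0.088,-0.577,-0.286,0.0,0,0,0.51,0.088,-0.577,-0.286,0.0,0,0,0.51]}}

```text
time: 1.15
eef_pos: [0.5539, 0.3149, 0.2385]
orientation: [0.381, 0.925, -0.0, -0.0]
force: [-0.3, 1.1, -0.5]
gripper_width: 0.0879
grip_force: 0.0
```

```bash
python3 -c "
from h import *
go((.66,.22,.22),45)
"
```

```text
t 1.15 eef [0.5539 0.3149 0.2385] yaw 45.26 q6 -0.31 shift [-0.1422  0.0073  0.0184] rot [-0.0003 -0.0002  0.0045]
```

{"name": "move_arm", "arguments": {"series": [0.088,-0.142,0.007,0.0,0,0,0,0.088,-0.142,0.007,0.0,0,0,0,0.088,-0.142,0.007,0.0,0,0,0,0.088,-0.142,0.007,0.0,0,0,0,0.088,-0.142,0.007,0.0,0,0,0]}}

```text
time: 1.57
eef_pos: [0.6611, 0.2181, 0.2378]
orientation: [0.383, 0.924, -0.001, 0.0]
force: [0.0, 0.3, 0.2]
gripper_width: 0.088
grip_force: 0.0
```

```bash
python3 - <<'E'
from h import *
im,p=shot('wrist','hub1.png'); np.save('hubp.npy',p,allow_pickle=True)
go((.507,-.034,.21),45)
E
```

```text
t 1.62 eef [0.6594 0.2201 0.2378] yaw 45.08 q6 -0.5 shift [-0.0716 -0.2875  0.0281] rot [-0.001  -0.001   0.0014]
```

View pics/hub1.png

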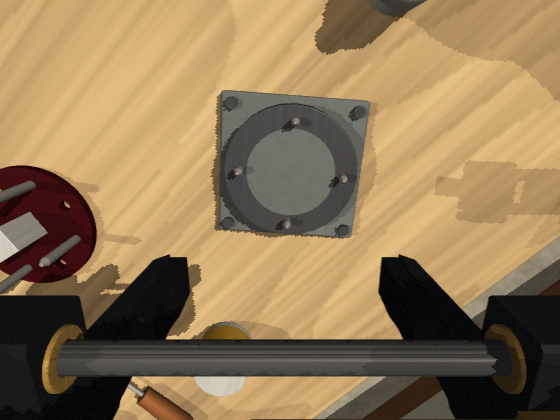

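```bash
cat >> h.py <<'E'
from scipy.optimize import least_squares
def fit(p,uvs,model,x0):
    """model: local points (N,3) ; solve x,y,yaw with z known"""
    f=lambda v:np.concatenate([proj(p,R.from_euler('z',v[2]).apply(m)+[v[0],v[1],0])-u for m,u in zip(model,uvs)])
    r=least_squares(f,x0); v=r.x.copy(); v[2]=np.degrees(v[2]); print('fit',v.round(4),'rms px',np.sqrt(np.mean(r.fun**2)).round(2),'max',abs(r.fun).max().round(1)); return v
E
python3 - <<'E'
from h import *
p=np.load('hubp.npy',allow_pickle=True).item()
# image right = tool y (45deg world), image up = -tool x
a=[(296,121),(343,179),(288,224),(237,171)]
for z in (.044,): 
  pts=[onz(p,u,z) for u in a]; print(np.mean(pts,0).round(4),np.round(pts,4).tolist())
c=np.mean(pts,0)
k=[0,np.pi/2,np.pi,-np.pi/2]
v0=np.arctan2(*(pts[0]-c)[[1,0]])
d=np.degrees(np.arctan2(*(pts[1]-c)[[1,0]])-v0);print(d)
s=-1 if (d%360)>180 else 1
fit(p,a,[[.052*np.cos(s*t),.052*np.sin(s*t),.044] for t in [0,np.pi/2,np.pi,-np.pi/2]],[c[0],c[1],v0])
b=[(223,91),(370,101),(353,238),(216,230)]
print(np.mean([onz(p,u,.008) for u in b],0))
E
```

```text
[0.6674 0.2216 0.044 ] [[0.6341, 0.2611, 0.044], [0.7062, 0.2547, 0.044], [0.7017, 0.1834, 0.044], [0.6275, 0.1874, 0.044]]
-89.75332575733601
fit [  0.6674   0.2216 130.7344] rms px 0.65 max 1.1
[0.66940169 0.21969079 0.008     ]
```

{"name": "move_arm", "arguments": {"series": [0.088,-0.07,-0.288,0.02,0,0,0,0.088,-0.07,-0.288,0.02,0,0,0,0.088,-0.07,-0.288,0.02,0,0,0,0.088,-0.07,-0.288,0.02,0,0,0,0.088,-0.07,-0.288,0.02,0,0,0,0.088,-0.07,-0.288,0.02,0,0,0,0.088,-0.07,-0.288,0.02,0,0,0,0.088,-0.07,-0.288,0.02,0,0,0,0.088,-0.07,-0.288,0.02,0,0,0,0.088,-0.07,-0.288,0.02,0,0,0]}}

```text
time: 2.45
eef_pos: [0.5055, -0.0309, 0.219]
orientation: [0.381, 0.925, 0.001, 0.0]
force: [0.2, 0.1, -0.4]
gripper_width: 0.0877
grip_force: 0.0
```

```bash
python3 - <<'E'
from h import *
im,p=shot('wrist','car1.png'); np.save('carp.npy',p,allow_pickle=True)
go((.507,-.034,.21),45)
E
```

```text
t 2.5 eef [ 0.5061 -0.0306  0.2191] yaw 45.33 q6 -0.9 shift [-0.003  -0.0018  0.0091] rot [0.0014 0.0001 0.0057]
```

View pics/car1.png

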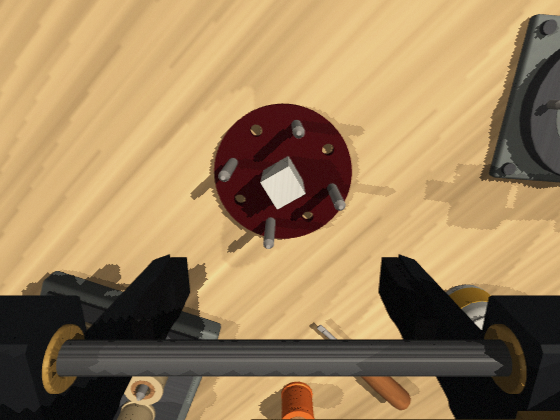

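```bash
python3 - <<'E'
from h import *
im=cv2.imread('pics/car1.png')[95:260,200:365]; cv2.imwrite('pics/car1z.png',cv2.resize(im,None,fx=3.6,fy=3.6,interpolation=cv2.INTER_CUBIC))
E
```

```text
(no output)
```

View pics/car1z.png

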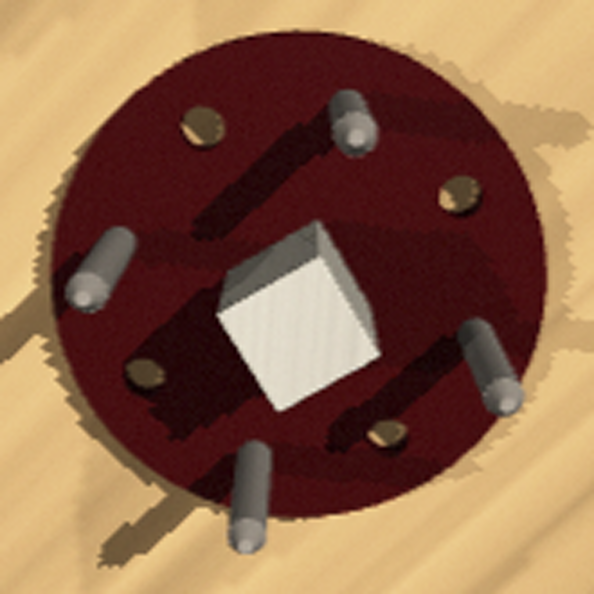

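```bash
python3 - <<'E'
from h import *
p=np.load('carp.npy',allow_pickle=True).item()
c=lambda L:[(200+u/3.6-.36,95+v/3.6-.36) for u,v in L]
g=.0368
S=[(1,1),(-1,1),(-1,-1),(1,-1)]
holes=c([(460,195),(203,127),(147,373),(388,434)]); tips=c([(357,136),(85,293),(245,540),(503,398)]); cor=c([(320,258),(218,315),(281,411),(379,354)])
mh=[[.052,0,.01],[0,.052,.01],[-.052,0,.01],[0,-.052,.01]]; mt=[[a*g,b*g,.0715] for a,b in S]; mc=[[a*.015,b*.015,.058] for a,b in S]
x0=[.507,-.034,np.radians(25)]
for u,m in [(holes,mh),(tips,mt),(cor,mc),(holes+tips+cor,mh+mt+mc)]: fit(p,u,m,x0)
# height check from corners: free scale
f=lambda v:np.concatenate([proj(p,R.from_euler('z',v[2]).apply([m[0],m[1],v[3]])+[v[0],v[1],0])-u for m,u in zip(mc,cor)])
print(least_squares(f,x0+[.05]).x)
t=vision.camera_params('top'); print('top-wrist', tri([(t,(311,239)),(p,np.mean(cor,0))]).round(4))
v=fit(p,holes+tips+cor,mh+mt+mc,x0)
go((v[0],v[1],.030),v[2]); go((v[0],v[1],.030),v[2]+90)
E
```

```text
fit [ 5.08500e-01 -3.47000e-02  7.55423e+01] rms px 0.5 max 0.8
fit [ 5.08000e-01 -3.48000e-02  7.53623e+01] rms px 0.63 max 1.1
fit [ 5.0890e-01 -3.5100e-02  7.6227e+01] rms px 0.69 max 1.2
fit [ 5.08400e-01 -3.49000e-02  7.55029e+01] rms px 0.7 max 1.7
[ 0.51141176 -0.03761071  1.33041911  0.0454206 ]
top-wrist [ 0.5058 -0.033   0.0684]
fit [ 5.08400e-01 -3.49000e-02  7.55029e+01] rms px 0.7 max 1.7
t 2.5 eef [ 0.5061 -0.0306  0.2191] yaw 45.33 q6 -0.9 shift [-0.0046 -0.0016  0.1891] rot [ 1.300e-03  5.000e-04 -5.267e-01]
t 2.5 eef [ 0.5061 -0.0306  0.2191] yaw 45.33 q6 -0.9 shift [-0.0046 -0.0016  0.1891] rot [ 1.4000e-03 -6.0000e-04  1.0441e+00]
```

{"name": "move_arm", "arguments": {"series": [0.088,-0.0046,-0.0016,0.04,0,0,-0.12,0.088,-0.0046,-0.0016,0.08,0,0,-0.24,0.088,-0.0046,-0.0016,0.11,0,0,-0.36,0.088,-0.0046,-0.0016,0.12,0,0,-0.48,0.088,-0.0046,-0.0016,0.12,0,0,-0.527,0.088,-0.0046,-0.0016,0.12,0,0,-0.527,0.088,-0.0046,-0.0016,0.15,0,0,-0.527,0.088,-0.0046,-0.0016,0.18,0,0,-0.527,0.088,-0.0046,-0.0016,0.197,0,0,-0.527,0.088,-0.0046,-0.0016,0.197,0,0,-0.527]}}

```text
time: 3.33
eef_pos: [0.5056, -0.0349, 0.0185]
orientation: [0.126, 0.992, 0.0, -0.003]
force: [-1.1, -0.2, 0.0]
gripper_width: 0.0877
grip_force: 0.0
```

{"name": "move_arm", "arguments": {"series": [0.02,0,0,0,0,0,0,0.02,0,0,0,0,0,0,0.02,0,0,0,0,0,0,0.02,0,0,0,0,0,0,0.02,0,0,0,0,0,0,0.02,0,0,0,0,0,0,0.02,0,0,0,0,0,0,0.02,0,0,0,0,0,0]}}

```text
time: 4.0
eef_pos: [0.5079, -0.0367, 0.022]
orientation: [0.127, 0.992, 0.0, 0.0]
force: [-0.6, 0.3, 0.2]
gripper_width: 0.0368
grip_force: 0.0
```

```bash
python3 - <<'E'
from h import *
s=sensors.observe();print(s['gripper_width'],s['grip_force'],s['force'])
im,p=shot('wrist','car2.png'); np.save('carp2.npy',p,allow_pickle=True)
go((.508,-.035,.16),75.5)
go((.6674,.2216,.16),40.7)
E
```

```text
0.0367523966213693 0.0 [-0.57434773  0.25118497  0.19590077]
t 4.05 eef [ 0.5078 -0.0366  0.0219] yaw 75.44 q6 -1.44 shift [ 0.0002  0.0016 -0.1381] rot [ 0.0002  0.0003 -0.001 ]
t 4.05 eef [ 0.5078 -0.0366  0.0219] yaw 75.44 q6 -1.44 shift [-0.0896  0.29   -0.138 ] rot [3.000e-04 2.000e-04 6.064e-01]
```

{"name": "move_arm", "arguments": {"series": [0.02,0,0,0,0,0,0,0.02,0,0,0,0,0,0,0.02,0,0,0,0,0,0,0.02,0,0,0,0,0,0,0.02,0,0,0,0,0,0,0.02,0,0,-0.02,0,0,0,0.02,0,0,-0.05,0,0,0,0.02,0,0,-0.08,0,0,0,0.02,0,0,-0.1,0,0,0,0.02,0,0,-0.1,0,0,0]}}

```text
time: 4.88
eef_pos: [0.5105, -0.0373, 0.1254]
orientation: [0.126, 0.992, -0.0, 0.004]
force: [2.0, 0.2, -3.7]
gripper_width: 0.03
grip_force: 30.0
```

```bash
python3 - <<'E'
from h import *
s=sensors.observe();print(s['gripper_width'],s['grip_force'],s['force'])
go((.6674,.2216,.12),40.7)
E
```

```text
0.030010577689329798 29.999769343994558 [ 1.9661904   0.19637149 -3.74502494]
t 4.88 eef [ 0.5105 -0.0373  0.1254] yaw 75.47 q6 -1.44 shift [-0.0869  0.2899  0.0061] rot [0.0024 0.0068 0.6068]
```

{"name": "move_arm", "arguments": {"series": [0.02,-0.01,0.03,0,0,0,0.06,0.02,-0.02,0.06,0,0,0,0.13,0.02,-0.03,0.095,0,0,0,0.2,0.02,-0.04,0.13,0,0,0,0.27,0.02,-0.05,0.165,0,0,0,0.34,0.02,-0.061,0.2,0,0,0,0.41,0.02,-0.071,0.23,0,0,0,0.48,0.02,-0.08,0.26,0,0,0,0.54,0.02,-0.086,0.28,0,0,0,0.59,0.02,-0.0896,0.29,0,0,0,0.606,0.02,-0.0896,0.29,0,0,0,0.606,0.02,-0.0896,0.29,0,0,0,0.606]}}

```text
time: 5.88
eef_pos: [0.6656, 0.2212, 0.1182]
orientation: [0.416, 0.909, -0.002, -0.002]
force: [-0.3, -1.1, -4.1]
gripper_width: 0.0296
grip_force: 30.0
```

```bash
python3 - <<'E'
from h import *
s=sensors.observe();print(s['gripper_width'],s['grip_force'],s['force'],s['orientation'])
im,p=shot('wrist'); np.save('p3.npy',p,allow_pickle=True)
cv2.imwrite('pics/h3.png',cv2.resize(im[90:400,120:440,::-1],None,fx=1.9,fy=1.9,interpolation=cv2.INTER_CUBIC))
go((.6674,.2216,.12),40.7)
E
```

```text
0.029551645209737833 29.999768645502627 [-0.30210713 -1.076279   -4.08221774] [ 0.41597071  0.9093741  -0.00200592 -0.00175934]
t 5.93 eef [0.6655 0.2205 0.1187] yaw 40.79 q6 -0.43 shift [-0.0004  0.0021 -0.0013] rot [-0.0048 -0.0014  0.0015]
```

View pics/h3.png

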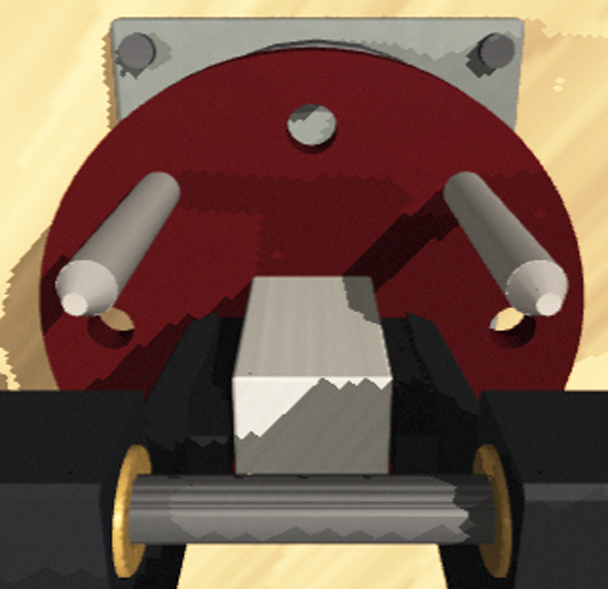

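{"name": "move_arm", "arguments": {"series": [0.02,-0.0004,0.002,0.01,0,0,0,0.02,-0.0004,0.002,0.025,0,0,0,0.02,-0.0004,0.002,0.036,0,0,0,0.02,-0.0004,0.002,0.036,0,0,0,0.02,-0.0004,0.002,0.036,0,0,0,0.02,-0.0004,0.002,0.036,0,0,0]}}

```text
time: 6.43
eef_pos: [0.6689, 0.2222, 0.0853]
orientation: [0.417, 0.909, -0.0, -0.0]
force: [-0.4, -0.7, -3.6]
gripper_width: 0.0298
grip_force: 30.0
```

```bash
python3 - <<'E'
from h import *
s=sensors.observe();print(s['gripper_width'],s['force'])
im,p=shot('wrist'); np.save('p4.npy',p,allow_pickle=True)
cv2.imwrite('pics/h4.png',cv2.resize(im[90:300,140:420,::-1],None,fx=2.8,fy=2.8,interpolation=cv2.INTER_CUBIC))
go((.6674,.2216,.052),40.7)
E
```

```text
0.0297921405939034 [-0.36018699 -0.70647398 -3.55967307]
t 6.48 eef [0.6694 0.2225 0.0861] yaw 40.73 q6 -0.43 shift [ 0.0006 -0.0022  0.0341] rot [0.0006 0.0003 0.0005]
```

View pics/h4.png

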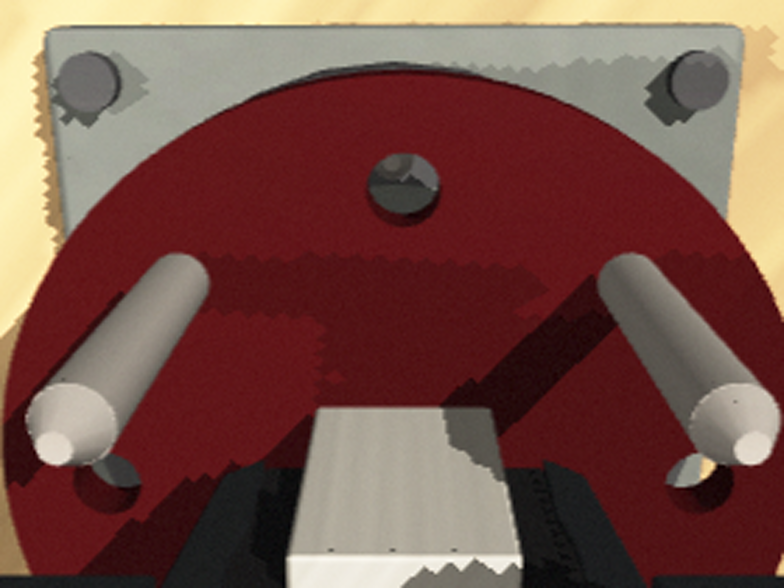

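{"name": "move_arm", "arguments": {"series": [0.02,0.0004,-0.002,0,0,0,0,0.02,0.0004,-0.002,0,0,0,0,0.02,0.0004,-0.002,0,0,0,0,0.02,0.0004,-0.002,0.008,0,0,0,0.02,0.0004,-0.002,0.016,0,0,0,0.02,0.0004,-0.002,0.022,0,0,0,0.02,0.0004,-0.002,0.022,0,0,0,0.02,0.0004,-0.002,0.022,0,0,0]}}

```text
time: 7.15
eef_pos: [0.6662, 0.2213, 0.0621]
orientation: [0.417, 0.909, -0.001, -0.001]
force: [-0.6, 0.4, -5.4]
gripper_width: 0.0297
grip_force: 30.0
```

```bash
python3 - <<'E'
from h import *
s=sensors.observe();print(s['gripper_width'],s['force'],s['torque'])
go((.6674,.2216,.052),40.7)
E
```

```text
0.029712919206444123 [-0.57696701  0.40083134 -5.37361157] [-0.05131257 -0.01207234 -0.03470263]
t 7.15 eef [0.6662 0.2213 0.0621] yaw 40.74 q6 -0.43 shift [-0.0006  0.0011  0.0101] rot [-0.0026 -0.0012  0.0007]
```

{"name": "move_arm", "arguments": {"series": [0.02,0,0,0.006,0,0,0,0.02,0,0,0.01,0,0,0,0.02,0,0,0.011,0,0,0,0.02,0,0,0.011,0,0,0,0.02,0,0,0.011,0,0,0]}}

```text
time: 7.57
eef_pos: [0.6673, 0.2216, 0.0527]
orientation: [0.417, 0.909, -0.0, -0.0]
force: [-0.3, 0.2, -5.2]
gripper_width: 0.0299
grip_force: 30.0
```

```bash
python3 - <<'E'
from h import *
s=sensors.observe();print(s['gripper_width'],s['force'],s['torque'])
go((.6674,.2216,.052),40.7)
E
```

```text
0.029944967792605363 [-0.29178067  0.18937947 -5.20475086] [-0.03671616 -0.00161356 -0.06346304]
t 7.57 eef [0.6673 0.2216 0.0527] yaw 40.74 q6 -0.43 shift [-0.0001  0.      0.0007] rot [-0.      0.      0.0007]
```

{"name": "move_arm", "arguments": {"series": [0.02,0,0,0.0015,0,0,0,0.02,0,0,0.0015,0,0,0,0.02,0,0,0.0015,0,0,0,0.088,0,0,0.0015,0,0,0,0.088,0,0,0.0015,0,0,0,0.088,0,0,0.0015,0,0,0,0.088,0,0,0.0015,0,0,0,0.088,0,0,0.0015,0,0,0,0.088,0,0,-0.04,0,0,0,0.088,0,0,-0.08,0,0,0,0.088,0,0,-0.12,0,0,0,0.088,0,0,-0.15,0,0,0]}}

```text
time: 8.57
eef_pos: [0.6684, 0.2219, 0.2066]
orientation: [0.417, 0.909, 0.001, 0.001]
force: [0.9, -0.0, 0.8]
gripper_width: 0.0866
grip_force: 0.0
```

```bash
python3 - <<'E'
from h import *
s=sensors.observe();print(s['gripper_width'],s['force'],s['torque'])
im,p=shot('wrist','car5.png'); np.save('p5.npy',p,allow_pickle=True)
go((.535,-.342,.23),45)
go((.535,-.342,.23),-45)
E
```

```text
0.08656784586919788 [ 0.90048006 -0.01244255  0.83795462] [ 0.003657   -0.02575166  0.06884021]
t 8.62 eef [0.6717 0.2229 0.2143] yaw 40.74 q6 -0.43 shift [-0.339  -0.472  -0.0199] rot [ 0.0127  0.0063 -0.0744]
t 8.62 eef [0.6717 0.2229 0.2143] yaw 40.74 q6 -0.43 shift [-0.339  -0.472  -0.0199] rot [ 0.0148 -0.005   1.4964]
```

View pics/car5.png

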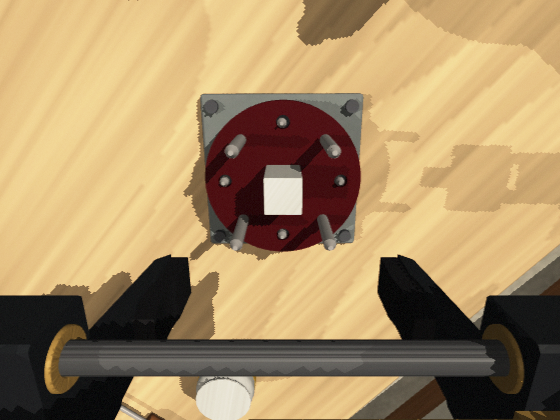

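{"name": "move_arm", "arguments": {"series": [0.088,-0.339,-0.472,-0.02,0,0,0.78,0.088,-0.339,-0.472,-0.02,0,0,0.78,0.088,-0.339,-0.472,-0.02,0,0,0.78,0.088,-0.339,-0.472,-0.02,0,0,0.78,0.088,-0.339,-0.472,-0.02,0,0,0.78,0.088,-0.339,-0.472,-0.02,0,0,0.78,0.088,-0.339,-0.472,-0.02,0,0,0.78,0.088,-0.339,-0.472,-0.02,0,0,0.78,0.088,-0.339,-0.472,-0.02,0,0,0.78,0.088,-0.339,-0.472,-0.02,0,0,0.78,0.088,-0.339,-0.472,-0.02,0,0,0.78,0.088,-0.339,-0.472,-0.02,0,0,0.78]}}

```text
time: 9.62
eef_pos: [0.5492, -0.266, 0.22]
orientation: [0.731, 0.682, 0.0, 0.0]
force: [0.7, -0.2, -0.4]
gripper_width: 0.088
grip_force: 0.0
```

```bash
python3 - <<'E'
from h import *
p=np.load('p5.npy',allow_pickle=True).item()
g=.0368
fit(p,[(336,153),(231,153),(236,246),(329,245)],[[a*g,b*g,.1015] for a,b in [(1,1),(-1,1),(-1,-1),(1,-1)]],[.667,.22,np.radians(40)])
fit(p,[(341,181),(282,123),(224,181),(283,234)],[[.052,0,.045],[0,.052,.045],[-.052,0,.045],[0,-.052,.045]],[.667,.22,np.radians(40)])
go((.535,-.342,.23),-4.26)
E
```

```text
fit [ 0.6682  0.2219 40.4703] rms px 1.15 max 1.9
fit [ 0.6678  0.2218 40.8878] rms px 0.75 max 1.6
t 9.62 eef [ 0.5492 -0.266   0.22  ] yaw -3.95 q6 -0.42 shift [-0.0768 -0.0089 -0.01  ] rot [0.0005 0.0001 0.0053]
```

{"name": "move_arm", "arguments": {"series": [0.088,-0.077,-0.009,-0.01,0,0,0.005,0.088,-0.077,-0.009,-0.01,0,0,0.005,0.088,-0.077,-0.009,-0.01,0,0,0.005,0.088,-0.077,-0.009,-0.01,0,0,0.005]}}

```text
time: 9.95
eef_pos: [0.5352, -0.3423, 0.23]
orientation: [0.734, 0.679, 0.0, 0.0]
force: [0.4, 1.0, -0.6]
gripper_width: 0.0881
grip_force: 0.0
```

```bash
python3 - <<'E'
from h import *
im,p=shot('wrist'); np.save('p6.npy',p,allow_pickle=True); cv2.imwrite('pics/w6raw.png',im[:,:,::-1])
cv2.imwrite('pics/w6.png',cv2.resize(im[30:330,100:460,::-1],None,fx=2,fy=2,interpolation=cv2.INTER_CUBIC))
go((.535,-.342,.23),-4.26)
E
```

```text
t 10.0 eef [ 0.5354 -0.3407  0.2296] yaw -4.35 q6 -0.53 shift [-0.0014 -0.0003 -0.0004] rot [-0.0001 -0.0008 -0.0016]
```

View pics/w6.png

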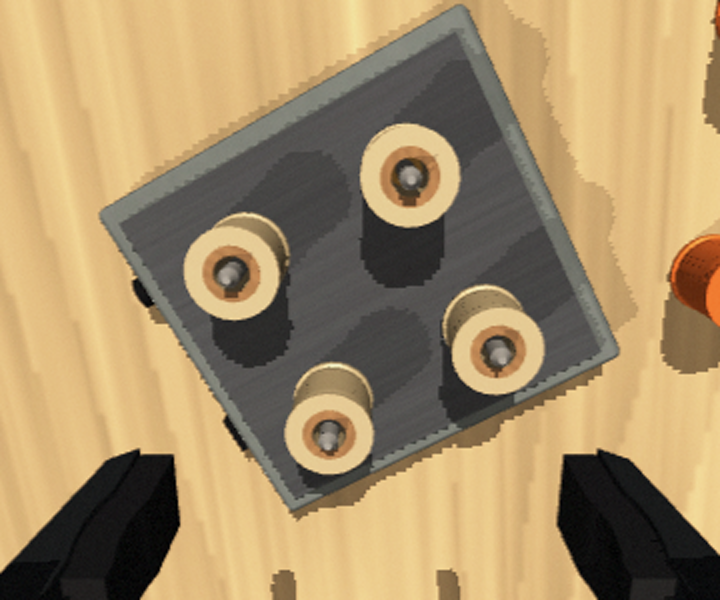

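```bash
python3 - <<'E'
from h import *
p=np.load('p6.npy',allow_pickle=True).item(); t=vision.camera_params('top')
W=dict(A=(410.5,176),B=(232.5,272),C=(498.5,349.5),D=(329.5,434))
T=dict(A=(420,211),B=(438,245),C=(453,196),D=(471,228))
S={}
for k in W:
    uv=(100+W[k][0]/2-.25,30+W[k][1]/2-.25); S[k]=onz(p,uv,.074); print(k,S[k].round(4),'tri',tri([(p,uv),(t,T[k])]).round(3))
c=np.mean(list(S.values()),0); print(c, [np.linalg.norm(S[k]-c).round(4) for k in S])
e=S['A']-c; print('yawdiag',np.degrees(np.arctan2(e[1],e[0])))
x,y=.6674,.2217; g=.0368
for i,(a,b) in enumerate([(1,1),(-1,1),(-1,-1),(1,-1)]): q=R.from_euler('z',40.74,degrees=True).apply([a*g,b*g,0])+[x,y,0]; print('post',i,q.round(4))
for k in S: go((S[k][0],S[k][1],.042),-4.26)
E
```

```text
A [ 0.5577 -0.2876  0.074 ] tri [ 0.558 -0.288  0.07 ]
B [ 0.4792 -0.3217  0.074 ] tri [ 0.478 -0.322  0.067]
C [ 0.5922 -0.3658  0.074 ] tri [ 0.598 -0.379  0.037]
D [ 0.5133 -0.401   0.074 ] tri [ 0.513 -0.399  0.075]
[ 0.53559698 -0.34401013  0.074     ] [np.float64(0.0606), np.float64(0.0607), np.float64(0.0606), np.float64(0.0612)]
yawdiag 68.64054220624911
post 0 [0.6713 0.2736 0.    ]
post 1 [0.6155 0.2256 0.    ]
post 2 [0.6635 0.1698 0.    ]
post 3 [0.7193 0.2178 0.    ]
t 10.0 eef [ 0.5354 -0.3407  0.2296] yaw -4.35 q6 -0.53 shift [0.0545 0.0182 0.1877] rot [-0.0001 -0.0008 -0.0016]
t 10.0 eef [ 0.5354 -0.3407  0.2296] yaw -4.35 q6 -0.53 shift [ 0.0145 -0.0575  0.1876] rot [-0.0001 -0.0008 -0.0016]
t 10.0 eef [ 0.5354 -0.3407  0.2296] yaw -4.35 q6 -0.53 shift [-0.0209  0.0585  0.1876] rot [-0.0001 -0.0008 -0.0016]
t 10.0 eef [ 0.5354 -0.3407  0.2296] yaw -4.35 q6 -0.53 shift [-0.062  -0.0174  0.1876] rot [-0.0001 -0.0008 -0.0016]
```

{"name": "move_arm", "arguments": {"series": [0.06,0.03,0.01,0.03,0,0,0,0.06,0.0545,0.018,0.06,0,0,0,0.06,0.0545,0.018,0.08,0,0,0,0.06,0.0545,0.018,0.09,0,0,0,0.06,0.0545,0.018,0.12,0,0,0,0.06,0.0545,0.018,0.15,0,0,0,0.06,0.0545,0.018,0.18,0,0,0,0.06,0.0545,0.018,0.188,0,0,0,0.06,0.0545,0.018,0.188,0,0,0,0.06,0.0545,0.018,0.188,0,0,0]}}

```text
time: 10.83
eef_pos: [0.5582, -0.2871, 0.0426]
orientation: [0.733, 0.681, 0.0, 0.0]
force: [-0.5, -0.0, -0.2]
gripper_width: 0.0599
grip_force: 0.0
```

```bash
python3 - <<'E'
from h import *
print(sensors.observe()['force'],sensors.observe()['gripper_width']); go((.5577,-.2876,.042),-4.26)
E
```

```text
[-0.54157908 -0.01575172 -0.18677465] 0.05989414252593453
t 10.83 eef [ 0.5582 -0.2871  0.0426] yaw -4.21 q6 -0.44 shift [-0.0005 -0.0004  0.0006] rot [0.0002 0.0001 0.0009]
```

Good. Close and lift to clear the spindle; read out next travel.

{"name": "move_arm", "arguments": {"series": [0.03,0,0,0,0,0,0,0.03,0,0,0,0,0,0,0.03,0,0,0,0,0,0,0.03,0,0,0,0,0,0,0.03,0,0,0,0,0,0,0.03,0,0,-0.02,0,0,0,0.03,0,0,-0.05,0,0,0,0.03,0,0,-0.08,0,0,0,0.03,0,0,-0.11,0,0,0,0.03,0,0,-0.125,0,0,0,0.03,0,0,-0.125,0,0,0,0.03,0,0,-0.125,0,0,0]}}

```text
time: 11.83
eef_pos: [0.5583, -0.2877, 0.1681]
orientation: [0.733, 0.68, 0.0, 0.001]
force: [-1.0, 0.1, -0.6]
gripper_width: 0.0402
grip_force: 30.0
```

```bash
python3 - <<'E'
from h import *
print(sensors.observe()['force'],sensors.observe()['gripper_width']); go((.6713,.2736,.165),-4.26)
E
```

```text
[-1.00720417  0.08973523 -0.58188743] 0.04024821827884821
t 11.83 eef [ 0.5583 -0.2877  0.1681] yaw -4.25 q6 -0.44 shift [0.5682 0.0711 0.0026] rot [0.0024 0.0012 0.0002]
```

{"name": "move_arm", "arguments": {"series": [0.03,0.02,0.003,0,0,0,0,0.03,0.055,0.007,0,0,0,0,0.03,0.095,0.012,0,0,0,0,0.03,0.135,0.017,0,0,0,0,0.03,0.175,0.022,0,0,0,0,0.03,0.215,0.027,0,0,0,0,0.03,0.255,0.032,0,0,0,0,0.03,0.295,0.037,0,0,0,0,0.03,0.335,0.042,0,0,0,0,0.03,0.375,0.047,0,0,0,0,0.03,0.415,0.052,0,0,0,0,0.03,0.45,0.0563,0,0,0,0]}}

```text
time: 12.83
eef_pos: [0.6455, 0.1596, 0.1637]
orientation: [0.733, 0.681, -0.002, -0.001]
force: [1.5, -0.8, -0.3]
gripper_width: 0.0402
grip_force: 30.0
```

{"name": "move_arm", "arguments": {"series": [0.03,0.035,0.0045,0,0,0,0,0.03,0.07,0.009,0,0,0,0,0.03,0.1,0.0125,0,0,0,0,0.03,0.118,0.0148,0,0,0,0,0.03,0.118,0.0148,0,0,0,0,0.03,0.118,0.0148,0,0,0,0,0.03,0.118,0.0148,0,0,0,0]}}

```text
time: 13.42
eef_pos: [0.6698, 0.2724, 0.1653]
orientation: [0.733, 0.68, -0.002, -0.0]
force: [0.2, 0.0, -1.5]
gripper_width: 0.0402
grip_force: 30.0
```

```bash
python3 - <<'E'
from h import *
print(sensors.observe()['force'],sensors.observe()['gripper_width']); im,p=shot('wrist'); np.save('p7.npy',p,allow_pickle=True)
cv2.imwrite('pics/w7.png',cv2.resize(im[90:400,120:440,::-1],None,fx=1.9,fy=1.9,interpolation=cv2.INTER_CUBIC))
go((.6713,.2736,.053),-4.26)
E
```

```text
[ 0.2046268   0.008494   -1.46093263] 0.04019997021055697
t 13.47 eef [0.6701 0.2721 0.1658] yaw -4.3 q6 0.43 shift [0.0018 0.0013 0.1128] rot [-0.0017  0.0015 -0.0008]
```

View pics/w7.png

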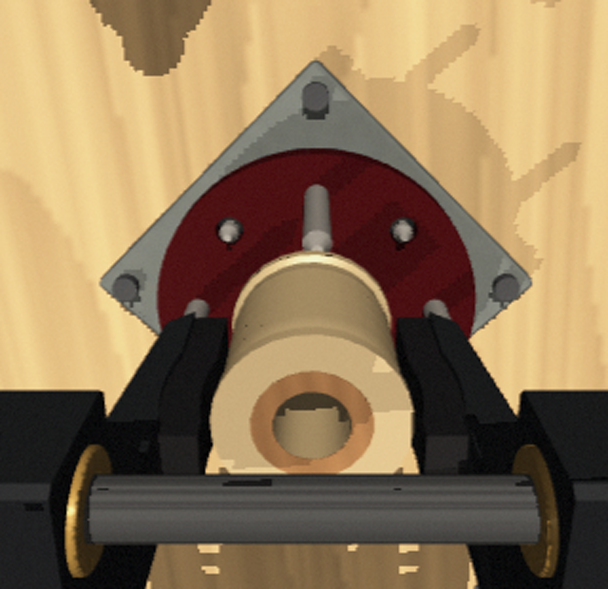

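```bash
python3 - <<'E'
from h import *
p=np.load('p7.npy',allow_pickle=True).item(); s=sensors.observe()
f=lambda u,v:(120+u/1.9-.25,90+v/1.9-.25)
print('spool',onz(p,f(311.5,423),s['eef_pos'][2]+.033),'tip',onz(p,f(317,240),.1005),'cam',p['origin'])
print(proj(p,[.6713,.2736,.1015]),f(317,240),s['eef_pos'])
E
```

```text
spool [0.67051172 0.2755341  0.19882087] tip [0.67223635 0.2763461  0.1005    ] cam [0.67671419 0.35550331 0.31122535]
[285.43048041 220.81906776] (286.5921052631579, 216.06578947368422) [0.67008665 0.27207579 0.16582087]
```

{"name": "move_arm", "arguments": {"series": [0.03,0.0015,0.001,0.02,0,0,0,0.03,0.0015,0.001,0.04,0,0,0,0.03,0.0015,0.001,0.045,0,0,0,0.03,0.0015,0.001,0.045,0,0,0,0.03,0.0015,0.001,0.045,0,0,0,0.03,0.0015,0.001,0.045,0,0,0]}}

```text
time: 13.97
eef_pos: [0.6726, 0.2749, 0.1234]
orientation: [0.733, 0.68, 0.001, 0.0]
force: [0.0, 0.1, 0.2]
gripper_width: 0.0402
grip_force: 30.0
```

```bash
python3 - <<'E'
from h import *
print(sensors.observe()['force'],sensors.observe()['gripper_width'])
go((.6713,.2736,.053),-4.26)
E
```

```text
[0.01246771 0.07926021 0.16329998] 0.040223032091653926
t 13.97 eef [0.6726 0.2749 0.1234] yaw -4.29 q6 0.43 shift [-0.0014 -0.0013  0.0704] rot [ 0.0018 -0.0008 -0.0005]
```

{"name": "move_arm", "arguments": {"series": [0.03,-0.0004,0,0.01,0,0,0,0.03,-0.0004,0,0.02,0,0,0,0.03,-0.0004,0,0.03,0,0,0,0.03,-0.0004,0,0.04,0,0,0,0.03,-0.0004,0,0.05,0,0,0,0.03,-0.0004,0,0.06,0,0,0,0.03,-0.0004,0,0.067,0,0,0,0.03,-0.0004,0,0.0695,0,0,0,0.03,-0.0004,0,0.0695,0,0,0,0.03,-0.0004,0,0.0695,0,0,0]}}

```text
time: 14.8
eef_pos: [0.6716, 0.2751, 0.0538]
orientation: [0.733, 0.68, -0.0, -0.0]
force: [-5.0, -1.0, 7.6]
gripper_width: 0.0401
grip_force: 30.0
```

```bash
python3 - <<'E'
from h import *
print(sensors.observe()['force'],sensors.observe()['gripper_width'])
go((.6713,.2736,.053),-4.26)
E
```

```text
[-5.01028262 -1.02623913  7.59145196] 0.04012486289159074
t 14.8 eef [0.6716 0.2751 0.0538] yaw -4.23 q6 0.43 shift [-0.0016 -0.0001  0.0008] rot [-0.0005 -0.      0.0004]
```

{"name": "move_arm", "arguments": {"series": [0.06,0,0,-0.001,0,0,0,0.06,0,0,-0.001,0,0,0,0.06,0,0,-0.001,0,0,0,0.06,0,0,-0.001,0,0,0,0.06,0,0,-0.001,0,0,0,0.06,0,0,-0.03,0,0,0,0.06,0,0,-0.07,0,0,0,0.06,0,0,-0.11,0,0,0,0.06,0,0,-0.15,0,0,0,0.06,0,0,-0.15,0,0,0,0.06,0,0,-0.15,0,0,0]}}

```text
time: 15.72
eef_pos: [0.6742, 0.2758, 0.2074]
orientation: [0.733, 0.68, 0.004, 0.002]
force: [-0.3, -0.7, -0.2]
gripper_width: 0.0599
grip_force: 0.0
```

```bash
python3 - <<'E'
from h import *
print(sensors.observe()['force'],sensors.observe()['gripper_width'])
im,p=shot('wrist'); np.save('p8.npy',p,allow_pickle=True)
cv2.imwrite('pics/w8.png',cv2.resize(im[50:350,120:440,::-1],None,fx=2,fy=2,interpolation=cv2.INTER_CUBIC))
go((.4792,-.3217,.17),-4.26)
E
```

```text
[-0.3306475  -0.65853604 -0.15898034] 0.059892935543892016
t 15.77 eef [0.6724 0.2752 0.204 ] yaw -4.24 q6 0.43 shift [-0.6095 -0.1487  0.0329] rot [ 0.0027 -0.0012  0.0004]
```

View pics/w8.png

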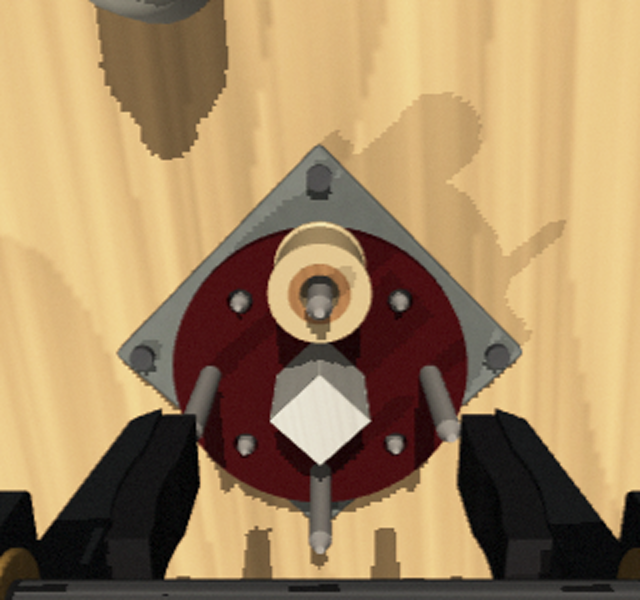

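```bash
python3 - <<'E'
from h import *
p=np.load('p8.npy',allow_pickle=True).item()
c=lambda L:[(120+u/2-.25,50+v/2-.25) for u,v in L]
S=[(1,1),(-1,1),(-1,-1),(1,-1)];g=.0368
cor=c([(320,375),(271,419),(321,464),(371,417)]); mc=[[a*.015,b*.015,.088] for a,b in S]
tip=c([(319,305),(319,545),(450,434)]); mt=[[g,g,.1005],[-g,-g,.1005],[g,-g,.1005]]
st=c([(400,301),(239,301),(245,446),(395,445)]); ms=[[.052,0,.045],[0,.052,.045],[-.052,0,.045],[0,-.052,.045]]
x0=[.667,.22,np.radians(40)]
for u,m in [(cor,mc),(tip,mt),(st,ms),(cor+tip,mc+mt)]: fit(p,u,m,x0)
E
```

```text
fit [ 0.6687  0.2223 41.3958] rms px 0.77 max 1.6
fit [ 0.6679  0.2231 40.232 ] rms px 0.6 max 1.1
fit [ 0.6682  0.2229 40.6864] rms px 0.32 max 0.5
fit [ 0.6683  0.2226 40.5566] rms px 0.85 max 1.9
```

{"name": "move_arm", "arguments": {"series": [0.06,-0.03,-0.007,0,0,0,0,0.06,-0.07,-0.017,0,0,0,0,0.06,-0.11,-0.027,0,0,0,0,0.06,-0.15,-0.037,0,0,0,0,0.06,-0.19,-0.046,0,0,0,0,0.06,-0.23,-0.056,0,0,0,0,0.06,-0.27,-0.066,0,0,0,0,0.06,-0.31,-0.076,0,0,0,0,0.06,-0.35,-0.086,0,0,0,0,0.06,-0.39,-0.096,0,0,0,0,0.06,-0.43,-0.105,0,0,0,0,0.06,-0.46,-0.112,0,0,0,0]}}

```text
time: 16.77
eef_pos: [0.523, -0.1776, 0.1995]
orientation: [0.733, 0.68, -0.001, -0.002]
force: [0.8, 0.1, -0.4]
gripper_width: 0.06
grip_force: 0.0
```

{"name": "move_arm", "arguments": {"series": [0.06,-0.038,-0.0093,0,0,0,0,0.06,-0.076,-0.0186,0,0,0,0,0.06,-0.114,-0.028,0,0,0,0,0.06,-0.14,-0.034,0,0,0,0,0.06,-0.1495,-0.0367,0.01,0,0,0,0.06,-0.1495,-0.0367,0.02,0,0,0,0.06,-0.1495,-0.0367,0.02,0,0,0,0.06,-0.1495,-0.0367,0.02,0,0,0]}}

```text
time: 17.43
eef_pos: [0.4773, -0.3196, 0.1795]
orientation: [0.733, 0.681, -0.0, -0.003]
force: [-0.8, -0.2, 0.6]
gripper_width: 0.0596
grip_force: 0.0
```

```bash
python3 - <<'E'
from h import *
go((.4792,-.3217,.042),-4.26)
E
```

```text
t 17.43 eef [ 0.4773 -0.3196  0.1795] yaw -4.2 q6 -0.56 shift [-0.0025  0.0027  0.1375] rot [-0.0043 -0.0035  0.0011]
```

{"name": "move_arm", "arguments": {"series": [0.06,-0.0015,0.0015,0.03,0,0,0,0.06,-0.0015,0.0015,0.06,0,0,0,0.06,-0.0015,0.0015,0.09,0,0,0,0.06,-0.0015,0.0015,0.12,0,0,0,0.06,-0.0015,0.0015,0.137,0,0,0,0.06,-0.0015,0.0015,0.137,0,0,0,0.06,-0.0015,0.0015,0.137,0,0,0,0.06,-0.0015,0.0015,0.137,0,0,0]}}

```text
time: 18.1
eef_pos: [0.4811, -0.3232, 0.0467]
orientation: [0.732, 0.681, 0.0, 0.001]
force: [0.3, -0.6, 0.7]
gripper_width: 0.0598
grip_force: 0.0
```

```bash
python3 - <<'E'
from h import *
print(sensors.observe()['force'])
go((.4792,-.3217,.042),-4.26)
E
```

```text
[ 0.29397065 -0.61378431  0.72090887]
t 18.1 eef [ 0.4811 -0.3232  0.0467] yaw -4.15 q6 -0.56 shift [ 0.0013 -0.002   0.0047] rot [0.0017 0.0009 0.0019]
```

{"name": "move_arm", "arguments": {"series": [0.06,0.001,-0.0015,0.004,0,0,0,0.06,0.001,-0.0015,0.004,0,0,0,0.03,0.001,-0.0015,0.004,0,0,0,0.03,0.001,-0.0015,0.004,0,0,0,0.03,0.001,-0.0015,0.004,0,0,0,0.03,0.001,-0.0015,0.004,0,0,0,0.03,0.001,-0.0015,0.004,0,0,0]}}

```text
time: 18.68
eef_pos: [0.4786, -0.3227, 0.042]
orientation: [0.733, 0.68, 0.0, 0.0]
force: [-0.3, 0.1, 4.2]
gripper_width: 0.04
grip_force: 30.0
```

```bash
python3 - <<'E'
from h import *
print(sensors.observe()['force'],sensors.observe()['gripper_width'])
go((.6635,.1698,.165),-4.26)
E
```

```text
[-0.32169395  0.10844495  4.19417638] 0.039982041789851014
t 18.68 eef [ 0.4786 -0.3227  0.042 ] yaw -4.25 q6 -0.56 shift [ 0.5048  0.148  -0.1231] rot [0.0006 0.0004 0.0001]
```

{"name": "move_arm", "arguments": {"series": [0.03,0,0,-0.03,0,0,0,0.03,0,0,-0.065,0,0,0,0.03,0,0,-0.1,0,0,0,0.03,0.01,0.003,-0.123,0,0,0,0.03,0.04,0.012,-0.123,0,0,0,0.03,0.08,0.0235,-0.123,0,0,0,0.03,0.12,0.035,-0.123,0,0,0,0.03,0.16,0.047,-0.123,0,0,0,0.03,0.2,0.0586,-0.123,0,0,0,0.03,0.24,0.07,-0.123,0,0,0,0.03,0.28,0.082,-0.123,0,0,0,0.03,0.32,0.0938,-0.123,0,0,0]}}

```text
time: 19.68
eef_pos: [0.5956, -0.0084, 0.1642]
orientation: [0.733, 0.68, -0.0, -0.0]
force: [0.5, 0.2, -0.1]
gripper_width: 0.0403
grip_force: 30.0
```

{"name": "move_arm", "arguments": {"series": [0.03,0.04,0.0117,0,0,0,0,0.03,0.08,0.0235,0,0,0,0,0.03,0.12,0.035,0,0,0,0,0.03,0.155,0.0455,0,0,0,0,0.03,0.175,0.0513,0,0,0,0,0.03,0.1848,0.0542,0.0,0,0,0,0.03,0.1848,0.0542,0.01,0,0,0,0.03,0.1848,0.0542,0.03,0,0,0,0.03,0.1848,0.0542,0.045,0,0,0,0.03,0.1848,0.0542,0.045,0,0,0,0.03,0.1848,0.0542,0.045,0,0,0,0.03,0.1848,0.0542,0.045,0,0,0]}}

```text
time: 20.68
eef_pos: [0.6631, 0.1687, 0.1194]
orientation: [0.733, 0.68, -0.0, -0.0]
force: [-0.1, 0.7, 0.5]
gripper_width: 0.0401
grip_force: 30.0
```

```bash
python3 - <<'E'
from h import *
print(sensors.observe()['force'],sensors.observe()['gripper_width'])
im,p=shot('wrist','w9.png');np.save('p9.npy',p,allow_pickle=True)
go((.6635,.1698,.053),-4.26)
E
```

```text
[-0.11483134  0.70100895  0.50293495] 0.04007879698739551
t 20.73 eef [0.6637 0.1691 0.1202] yaw -4.3 q6 0.29 shift [ 0.0007 -0.0003  0.0672] rot [ 0.0011 -0.0002 -0.0007]
```

{"name": "move_arm", "arguments": {"series": [0.03,0.0007,0,0.01,0,0,0,0.03,0.0007,0,0.02,0,0,0,0.03,0.0007,0,0.03,0,0,0,0.03,0.0007,0,0.04,0,0,0,0.03,0.0007,0,0.05,0,0,0,0.03,0.0007,0,0.06,0,0,0,0.03,0.0007,0,0.066,0,0,0,0.03,0.0007,0,0.067,0,0,0,0.03,0.0007,0,0.067,0,0,0]}}

```text
time: 21.48
eef_pos: [0.6631, 0.1706, 0.0519]
orientation: [0.733, 0.681, -0.0, -0.0]
force: [0.1, 0.6, -1.7]
gripper_width: 0.0404
grip_force: 30.0
```

```bash
python3 - <<'E'
from h import *
print(sensors.observe()['force'],sensors.observe()['gripper_width'])
go((.6635,.1698,.053),-4.26)
E
```

```text
[ 0.12661275  0.57628977 -1.66167826] 0.04037985371391911
t 21.48 eef [0.6631 0.1706 0.0519] yaw -4.23 q6 0.29 shift [-0.0008  0.0005 -0.0011] rot [-0.0006  0.0002  0.0004]
```

{"name": "move_arm", "arguments": {"series": [0.06,0,0,0,0,0,0,0.06,0,0,0,0,0,0,0.06,0,0,0,0,0,0,0.06,0,0,0,0,0,0,0.06,0,0,0,0,0,0,0.06,0,0,-0.03,0,0,0,0.06,0,0,-0.07,0,0,0,0.06,0,0,-0.11,0,0,0,0.06,0,0,-0.14,0,0,0,0.06,-0.03,-0.002,-0.14,0,0,0,0.06,-0.07,-0.004,-0.14,0,0,0,0.06,-0.11,-0.006,-0.14,0,0,0]}}

```text
time: 22.48
eef_pos: [0.6496, 0.0613, 0.1941]
orientation: [0.732, 0.681, 0.001, 0.001]
force: [-0.5, -0.3, -0.7]
gripper_width: 0.0599
grip_force: 0.0
```

{"name": "move_arm", "arguments": {"series": [0.06,-0.039,-0.002,0,0,0,0.12,0.06,-0.078,-0.004,0,0,0,0.24,0.06,-0.117,-0.006,0,0,0,0.36,0.06,-0.156,-0.008,0,0,0,0.48,0.06,-0.195,-0.01,0,0,0,0.6,0.06,-0.234,-0.012,0,0,0,0.72,0.06,-0.273,-0.015,0,0,0,0.84,0.06,-0.312,-0.018,0,0,0,0.96,0.06,-0.351,-0.021,0,0,0,1.08,0.06,-0.39,-0.023,0,0,0,1.2,0.06,-0.42,-0.0245,0,0,0,1.32,0.06,-0.43,-0.025,0,0,0,1.44]}}

```text
time: 23.48
eef_pos: [0.5912, -0.3705, 0.1925]
orientation: [1.0, 0.024, 0.0, 0.001]
force: [-0.7, 0.3, 0.2]
gripper_width: 0.06
grip_force: 0.0
```

```bash
python3 - <<'E'
from h import *
print(sensors.observe()['force'],sensors.observe()['gripper_width'])
go((.5922,-.3658,.165),85.74)
E
```

```text
[-0.69172956  0.26811148  0.19624211] 0.0600398586656548
t 23.48 eef [ 0.5912 -0.3705  0.1925] yaw -87.29 q6 0.93 shift [ 0.0012 -0.0047  0.0275] rot [ 0.0021 -0.0004  0.1216]
```

{"name": "move_arm", "arguments": {"series": [0.06,0.0012,-0.0047,0.02,0,0,0.1216,0.06,0.0012,-0.0047,0.04,0,0,0.1216,0.06,0.0012,-0.0047,0.06,0,0,0.1216,0.06,0.0012,-0.0047,0.085,0,0,0.1216,0.06,0.0012,-0.0047,0.115,0,0,0.1216,0.06,0.0012,-0.0047,0.14,0,0,0.1216,0.06,0.0012,-0.0047,0.15,0,0,0.1216,0.06,0.0012,-0.0047,0.15,0,0,0.1216,0.06,0.0012,-0.0047,0.15,0,0,0.1216]}}

```text
time: 24.23
eef_pos: [0.5933, -0.3608, 0.0424]
orientation: [0.999, -0.032, -0.0, -0.0]
force: [-0.3, -0.2, 0.3]
gripper_width: 0.0602
grip_force: 0.0
```

```bash
python3 - <<'E'
from h import *
print(sensors.observe()['force'],sensors.observe()['gripper_width'])
go((.5922,-.3658,.042),85.74)
E
```

```text
[-0.25744901 -0.24144081  0.29240959] 0.06022793272876347
t 24.23 eef [ 0.5933 -0.3608  0.0424] yaw -93.71 q6 1.05 shift [-0.0008  0.0051  0.0004] rot [-0.0003  0.0006  0.0096]
```

{"name": "move_arm", "arguments": {"series": [0.06,-0.0008,0.005,0,0,0,0.01,0.06,-0.0008,0.005,0,0,0,0.01,0.06,-0.0008,0.005,0,0,0,0.01,0.03,-0.0008,0.005,0,0,0,0.01,0.03,-0.0008,0.005,0,0,0,0.01,0.03,-0.0008,0.005,0,0,0,0.01,0.03,-0.0008,0.005,0,0,0,0.01,0.03,-0.0008,0.005,0,0,0,0.01,0.03,-0.0008,0.005,0,0,0,0.01]}}

```text
time: 24.98
eef_pos: [0.5924, -0.3659, 0.0429]
orientation: [0.999, -0.037, 0.0, 0.0]
force: [-0.6, 0.6, 2.4]
gripper_width: 0.0398
grip_force: 30.0
```

```bash
python3 - <<'E'
from h import *
print(sensors.observe()['force'],sensors.observe()['gripper_width'])
go((.6155,.2258,.165),85.74);go((.7193,.2178,.165),85.74)
E
```

```text
[-0.64417543  0.59493569  2.44104307] 0.03976373382094694
t 24.98 eef [ 0.5924 -0.3659  0.0429] yaw -94.28 q6 1.06 shift [-0.0211 -0.5917 -0.1223] rot [ 0.0003 -0.0004 -0.0004]
t 24.98 eef [ 0.5924 -0.3659  0.0429] yaw -94.28 q6 1.06 shift [ 0.083  -0.5915 -0.1222] rot [ 0.0003 -0.0004 -0.0004]
```

{"name": "move_arm", "arguments": {"series": [0.03,0,0,-0.03,0,0,0,0.03,0,0,-0.065,0,0,0,0.03,0,0,-0.1,0,0,0,0.03,0,-0.01,-0.122,0,0,0,0.03,-0.0014,-0.04,-0.122,0,0,0,0.03,-0.0028,-0.08,-0.122,0,0,0,0.03,-0.0043,-0.12,-0.122,0,0,0,0.03,-0.0057,-0.16,-0.122,0,0,0,0.03,-0.0071,-0.2,-0.122,0,0,0,0.03,-0.0086,-0.24,-0.122,0,0,0,0.03,-0.01,-0.28,-0.122,0,0,0,0.03,-0.0114,-0.32,-0.122,0,0,0]}}

```text
time: 25.98
eef_pos: [0.604, -0.0438, 0.1638]
orientation: [0.999, -0.037, -0.0, -0.0]
force: [-0.0, 0.3, -1.4]
gripper_width: 0.0397
grip_force: 30.0
```

{"name": "move_arm", "arguments": {"series": [0.03,-0.0014,-0.04,0,0,0,0,0.03,-0.0028,-0.08,0,0,0,0,0.03,-0.0043,-0.12,0,0,0,0,0.03,-0.0057,-0.16,0,0,0,0,0.03,-0.0071,-0.2,0,0,0,0,0.03,-0.0085,-0.24,0,0,0,0,0.03,-0.0094,-0.262,0,0,0,0,0.03,-0.0097,-0.2717,0,0,0,0,0.03,-0.0097,-0.2717,0.02,0,0,0,0.03,-0.0097,-0.2717,0.045,0,0,0,0.03,-0.0097,-0.2717,0.045,0,0,0,0.03,-0.0097,-0.2717,0.045,0,0,0]}}

```text
time: 26.98
eef_pos: [0.6134, 0.2244, 0.117]
orientation: [0.999, -0.038, -0.003, 0.001]
force: [0.4, -0.3, -1.6]
gripper_width: 0.0401
grip_force: 30.0
```

```bash
python3 - <<'E'
from h import *
print(sensors.observe()['force'],sensors.observe()['gripper_width'])
go((.6155,.2258,.053),85.74)
E
```

```text
[ 0.42659644 -0.34615509 -1.55974611] 0.040059661880021864
t 26.98 eef [0.6134 0.2244 0.117 ] yaw -94.32 q6 1.96 shift [ 0.0023 -0.0018  0.064 ] rot [ 0.0024  0.0051 -0.0011]
```

{"name": "move_arm", "arguments": {"series": [0.03,0.001,-0.001,0,0,0,0,0.03,0.001,-0.001,0,0,0,0,0.03,0.001,-0.001,0,0,0,0,0.03,0.001,-0.001,0,0,0,0,0.03,0.001,-0.001,0,0,0,0]}}

```text
time: 27.4
eef_pos: [0.6171, 0.2267, 0.1205]
orientation: [0.999, -0.038, 0.001, -0.0]
force: [-0.1, -0.5, -1.7]
gripper_width: 0.0396
grip_force: 30.0
```

```bash
python3 - <<'E'
from h import *
print(sensors.observe()['force'],sensors.observe()['gripper_width'])
go((.6155,.2258,.053),85.74)
E
```

```text
[-0.08509189 -0.45122999 -1.67164779] 0.03957969222181233
t 27.4 eef [0.6171 0.2267 0.1205] yaw -94.3 q6 1.96 shift [-0.0016  0.0011  0.0675] rot [-0.0006 -0.0016 -0.0007]
```

{"name": "move_arm", "arguments": {"series": [0.03,-0.001,0.0007,0.005,0,0,0,0.03,-0.001,0.0007,0.015,0,0,0,0.03,-0.001,0.0007,0.025,0,0,0,0.03,-0.001,0.0007,0.035,0,0,0,0.03,-0.001,0.0007,0.045,0,0,0,0.03,-0.001,0.0007,0.055,0,0,0,0.03,-0.001,0.0007,0.063,0,0,0,0.03,-0.001,0.0007,0.067,0,0,0,0.03,-0.001,0.0007,0.067,0,0,0,0.03,-0.001,0.0007,0.067,0,0,0]}}

```text
time: 28.23
eef_pos: [0.6154, 0.2261, 0.0528]
orientation: [0.999, -0.037, -0.0, 0.0]
force: [-2.4, -1.1, 3.8]
gripper_width: 0.0398
grip_force: 30.0
```

```bash
python3 - <<'E'
from h import *
print(sensors.observe()['force'],sensors.observe()['gripper_width'])
go((.6155,.2258,.053),85.74)
E
```

```text
[-2.36071209 -1.11552348  3.79776169] 0.039754071947759574
t 28.23 eef [0.6154 0.2261 0.0528] yaw -94.28 q6 1.96 shift [ 0.0001  0.0003 -0.0002] rot [ 0.0002  0.0003 -0.0004]
```

{"name": "move_arm", "arguments": {"series": [0.06,0,0,0,0,0,0,0.06,0,0,0,0,0,0,0.06,0,0,0,0,0,0,0.06,0,0,0,0,0,0,0.06,0,0,0,0,0,0,0.06,0,0,-0.03,0,0,0,0.06,0,0,-0.07,0,0,0,0.06,0,0,-0.11,0,0,0,0.06,0,0,-0.14,0,0,0,0.06,-0.003,0.03,-0.14,0,0,0,0.06,-0.006,0.07,-0.14,0,0,0,0.06,-0.0096,0.11,-0.14,0,0,0]}}

```text
time: 29.23
eef_pos: [0.5981, 0.117, 0.1938]
orientation: [0.999, -0.036, 0.001, -0.0]
force: [0.5, -0.6, 0.0]
gripper_width: 0.0602
grip_force: 0.0
```

{"name": "move_arm", "arguments": {"series": [0.06,-0.0035,0.04,0,0,0,0,0.06,-0.007,0.08,0,0,0,0,0.06,-0.0105,0.12,0,0,0,0,0.06,-0.014,0.16,0,0,0,0,0.06,-0.0175,0.2,0,0,0,0,0.06,-0.021,0.24,0,0,0,0,0.06,-0.0245,0.28,0,0,0,0,0.06,-0.028,0.32,0,0,0,0,0.06,-0.0315,0.36,0,0,0,0,0.06,-0.035,0.4,0,0,0,0,0.06,-0.0385,0.44,0,0,0,0,0.06,-0.0417,0.48,0,0,0,0]}}

```text
time: 30.23
eef_pos: [0.5194, -0.3603, 0.1925]
orientation: [0.999, -0.037, 0.0, 0.0]
force: [-0.1, 0.2, 0.4]
gripper_width: 0.06
grip_force: 0.0
```

{"name": "move_arm", "arguments": {"series": [0.06,-0.002,0.025,0,0,0,0,0.06,-0.0035,0.042,0.01,0,0,0,0.06,-0.0035,0.042,0.03,0,0,0,0.06,-0.0035,0.042,0.05,0,0,0,0.06,-0.0035,0.042,0.06,0,0,0,0.06,-0.0035,0.042,0.06,0,0,0,0.06,-0.0035,0.042,0.06,0,0,0]}}

```text
time: 30.82
eef_pos: [0.5132, -0.3989, 0.1313]
orientation: [0.999, -0.037, -0.001, -0.001]
force: [-0.2, 0.3, 1.0]
gripper_width: 0.06
grip_force: 0.0
```

```bash
python3 - <<'E'
from h import *
print(sensors.observe()['force'],sensors.observe()['gripper_width'])
go((.5133,-.401,.042),85.74)
E
```

```text
[-0.22852373  0.27915731  1.02037302] 0.060041522577989316
t 30.82 eef [ 0.5132 -0.3989  0.1313] yaw -94.24 q6 0.95 shift [0.0004 0.0022 0.0893] rot [-0.0015  0.0019  0.0003]
```

{"name": "move_arm", "arguments": {"series": [0.06,0.0003,0.0012,0.03,0,0,0,0.06,0.0003,0.0012,0.06,0,0,0,0.06,0.0003,0.0012,0.08,0,0,0,0.06,0.0003,0.0012,0.0885,0,0,0,0.06,0.0003,0.0012,0.0885,0,0,0,0.06,0.0003,0.0012,0.0885,0,0,0,0.06,0.0003,0.0012,0.0885,0,0,0]}}

```text
time: 31.4
eef_pos: [0.5153, -0.4023, 0.0463]
orientation: [0.999, -0.037, 0.002, 0.001]
force: [0.1, 0.4, 1.1]
gripper_width: 0.0599
grip_force: 0.0
```

{"name": "move_arm", "arguments": {"series": [0.03,0,0,0,0,0,0,0.03,0,0,0,0,0,0,0.03,0,0,0,0,0,0,0.03,0,0,0,0,0,0,0.03,0,0,0,0,0,0,0.03,0,0,0,0,0,0]}}

```text
time: 31.9
eef_pos: [0.5144, -0.4017, 0.0452]
orientation: [0.999, -0.037, 0.001, 0.0]
force: [-1.0, 0.5, 5.5]
gripper_width: 0.0398
grip_force: 30.0
```

```bash
python3 - <<'E'
from h import *
print(sensors.observe()['force'],sensors.observe()['gripper_width'])
go((.7193,.2178,.165),85.74)
E
```

```text
[-0.98112176  0.45465539  5.46615969] 0.03979776538777135
t 31.9 eef [ 0.5144 -0.4017  0.0452] yaw -94.29 q6 0.94 shift [ 0.1582 -0.633  -0.1202] rot [ 0.0009 -0.0015 -0.0006]
```

{"name": "move_arm", "arguments": {"series": [0.03,0,0,-0.03,0,0,0,0.03,0,0,-0.065,0,0,0,0.03,0,0,-0.1,0,0,0,0.03,0.0025,-0.01,-0.12,0,0,0,0.03,0.01,-0.04,-0.12,0,0,0,0.03,0.02,-0.079,-0.12,0,0,0,0.03,0.03,-0.119,-0.12,0,0,0,0.03,0.04,-0.159,-0.12,0,0,0,0.03,0.05,-0.199,-0.12,0,0,0,0.03,0.06,-0.239,-0.12,0,0,0,0.03,0.07,-0.279,-0.12,0,0,0,0.03,0.08,-0.318,-0.12,0,0,0]}}

```text
time: 32.9
eef_pos: [0.617, -0.088, 0.1633]
orientation: [0.999, -0.037, -0.0, -0.0]
force: [0.2, -0.6, -1.5]
gripper_width: 0.0396
grip_force: 30.0
```

{"name": "move_arm", "arguments": {"series": [0.03,0.01,-0.04,0,0,0,0,0.03,0.02,-0.08,0,0,0,0,0.03,0.03,-0.12,0,0,0,0,0.03,0.04,-0.16,0,0,0,0,0.03,0.05,-0.2,0,0,0,0,0.03,0.06,-0.24,0,0,0,0,0.03,0.07,-0.28,0,0,0,0,0.03,0.076,-0.303,0,0,0,0,0.03,0.079,-0.315,0,0,0,0,0.03,0.079,-0.315,0.02,0,0,0,0.03,0.079,-0.315,0.04,0,0,0,0.03,0.079,-0.315,0.04,0,0,0]}}

```text
time: 33.9
eef_pos: [0.7161, 0.2167, 0.118]
orientation: [0.999, -0.037, -0.004, 0.002]
force: [-1.1, -1.3, -2.0]
gripper_width: 0.0401
grip_force: 30.0
```

{"name": "move_arm", "arguments": {"series": [0.03,0,0,0,0,0,0,0.03,0,0,0,0,0,0,0.03,0,0,0,0,0,0,0.03,0,0,0,0,0,0,0.03,0,0,0,0,0,0]}}

```text
time: 34.32
eef_pos: [0.7205, 0.2179, 0.1256]
orientation: [0.999, -0.038, 0.001, -0.0]
force: [-0.4, -0.1, -0.8]
gripper_width: 0.0396
grip_force: 30.0
```

```bash
python3 - <<'E'
from h import *
print(sensors.observe()['force'],sensors.observe()['gripper_width'])
go((.7203,.2178,.055),85.74)
E
```

```text
[-0.3894065  -0.11634273 -0.79219821] 0.03955478189452593
t 34.32 eef [0.7205 0.2179 0.1256] yaw -94.32 q6 1.91 shift [-0.0003  0.0002  0.0706] rot [-0.0008 -0.0023 -0.001 ]
```

{"name": "move_arm", "arguments": {"series": [0.03,0,0,0.01,0,0,0,0.03,0,0,0.02,0,0,0,0.03,0,0,0.03,0,0,0,0.03,0,0,0.04,0,0,0,0.03,0,0,0.05,0,0,0,0.03,0,0,0.06,0,0,0,0.03,0,0,0.067,0,0,0,0.03,0,0,0.07,0,0,0,0.03,0,0,0.07,0,0,0,0.03,0,0,0.07,0,0,0]}}

```text
time: 35.15
eef_pos: [0.7197, 0.2182, 0.0548]
orientation: [0.999, -0.037, -0.0, 0.0]
force: [-2.5, 0.0, 4.4]
gripper_width: 0.0398
grip_force: 30.0
```

```bash
python3 - <<'E'
from h import *
print(sensors.observe()['force'],sensors.observe()['gripper_width'])
go((.7203,.2178,.055),85.74)
im,p=shot('top'); cv2.imwrite('pics/t10.png',im[:,:,::-1])
# white cover disc in the top view
hsv=cv2.cvtColor(im,cv2.COLOR_RGB2HSV); m=((hsv[...,1]<60)&(hsv[...,2]>150)).astype('uint8')
n,l,st,c=cv2.connectedComponentsWithStats(m)
for i in range(1,n):
    if st[i,4]>150: print(st[i],c[i].round(1))
E
```

```text
[-2.48882685  0.03169922  4.36503815] 0.0397882711727699
t 35.15 eef [0.7197 0.2182 0.0548] yaw -94.28 q6 1.91 shift [ 0.0007  0.0003 -0.0002] rot [ 0.0001  0.     -0.0004]
[  136     6   337    66 10468] [320.7  35.3]
[ 21  10  40  45 395] [39.4 33.5]
[277 119  26  25 478] [289.4 131.3]
[105 193  24  25 407] [115.9 204.7]
[ 136  259   89   51 1033] [161.4 283.8]
[272 341  24  79 235] [283.5 382.8]
```

{"name": "move_arm", "arguments": {"series": [0.06,0,0,0,0,0,0,0.06,0,0,0,0,0,0,0.06,0,0,0,0,0,0,0.06,0,0,0,0,0,0,0.06,0,0,0,0,0,0,0.06,0,0,-0.03,0,0,0,0.06,0,0,-0.07,0,0,0,0.06,0,0,-0.11,0,0,0,0.06,-0.02,0,-0.15,0,0,0,0.06,-0.05,-0.005,-0.17,0,0,0,0.06,-0.055,-0.005,-0.17,0,0,0,0.06,-0.055,-0.005,-0.17,0,0,0]}}

```text
time: 36.2
eef_pos: [0.665, 0.2281, 0.2269]
orientation: [0.999, -0.037, 0.002, -0.001]
force: [-0.2, -0.2, -1.4]
gripper_width: 0.0598
grip_force: 0.0
```

```bash
python3 - <<'E'
from h import *
im,p=shot('wrist'); np.save('p11.npy',p,allow_pickle=True)
cv2.imwrite('pics/w11.png',cv2.resize(im[40:340,100:460,::-1],None,fx=2,fy=2,interpolation=cv2.INTER_CUBIC))
go((.428,.309,.225),85.74)
E
```

```text
t 36.25 eef [0.6649 0.2274 0.2244] yaw -94.24 q6 1.94 shift [-0.2422 -0.0638 -0.0009] rot [-0.0002 -0.0013  0.0004]
```

View pics/w11.png

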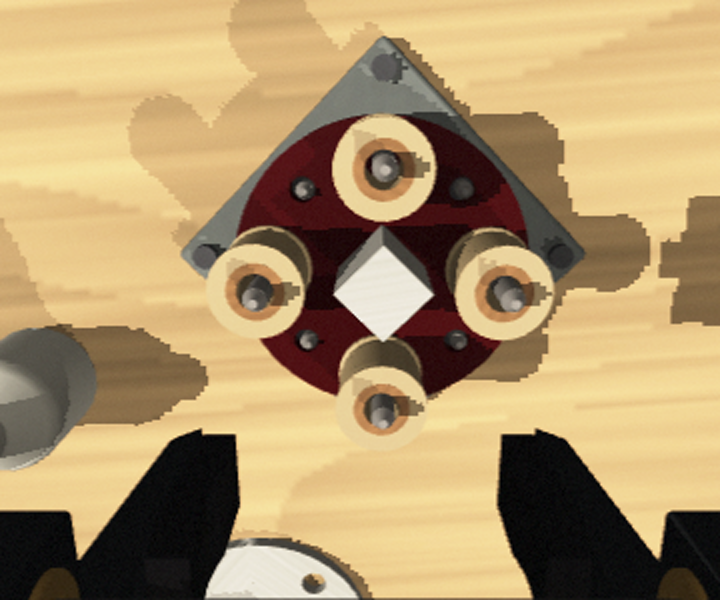

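{"name": "move_arm", "arguments": {"series": [0.06,-0.02,-0.005,0,0,0,-0.12,0.088,-0.045,-0.011,0,0,0,-0.24,0.088,-0.07,-0.018,0,0,0,-0.36,0.088,-0.095,-0.025,0,0,0,-0.48,0.088,-0.12,-0.032,0,0,0,-0.6,0.088,-0.145,-0.038,0,0,0,-0.72,0.088,-0.17,-0.045,0,0,0,-0.84,0.088,-0.195,-0.051,0,0,0,-0.96,0.088,-0.215,-0.057,0,0,0,-1.08,0.088,-0.23,-0.061,0,0,0,-1.2,0.088,-0.242,-0.064,0,0,0,-1.32,0.088,-0.242,-0.064,0,0,0,-1.44]}}

```text
time: 37.25
eef_pos: [0.4262, 0.3089, 0.2209]
orientation: [0.774, 0.634, -0.003, -0.0]
force: [0.6, -0.0, -0.5]
gripper_width: 0.088
grip_force: 0.0
```

{"name": "move_arm", "arguments": {"series": [0.088,0,0,0,0,0,-0.13,0.088,0,0,0,0,0,-0.13,0.088,0,0,0,0,0,-0.13,0.088,0,0,0,0,0,-0.13,0.088,0,0,0,0,0,-0.13]}}

```text
time: 37.67
eef_pos: [0.4287, 0.3088, 0.223]
orientation: [0.734, 0.679, -0.001, -0.0]
force: [-0.1, -0.1, -0.0]
gripper_width: 0.0882
grip_force: 0.0
```

```bash
python3 - <<'E'
from h import *
q=np.load('p11.npy',allow_pickle=True).item(); g=.0368
fit(q,[(100+u/2-.25,40+v/2-.25) for u,v in [(258,299),(382,414),(517,299),(387,171)]],[[a*g,b*g,.1005] for a,b in [(1,1),(-1,1),(-1,-1),(1,-1)]],[.667,.22,np.radians(40)])
im,p=shot('wrist'); np.save('p12.npy',p,allow_pickle=True)
cv2.imwrite('pics/w12.png',cv2.resize(im[40:340,100:460,::-1],None,fx=2,fy=2,interpolation=cv2.INTER_CUBIC))
go((.428,.309,.225),-4)
E
```

```text
fit [ 0.6695  0.2206 40.4497] rms px 1.63 max 2.8
t 37.72 eef [0.4287 0.3089 0.2233] yaw -4.45 q6 0.65 shift [ 0.0001 -0.0008 -0.0017] rot [-0.0008  0.0007 -0.0079]
```

View pics/w12.png

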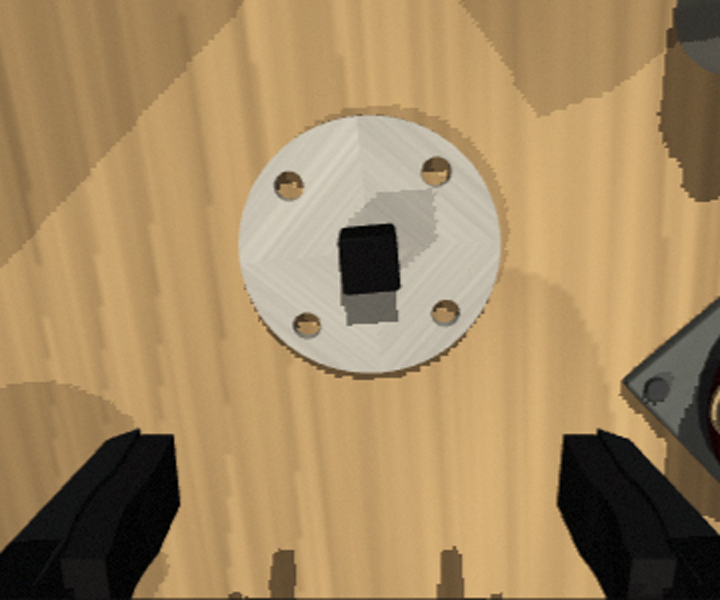

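```bash
python3 - <<'E'
from h import *
p=np.load('p12.npy',allow_pickle=True).item(); g=.0368
u=[(100+u/2-.25,40+v/2-.25) for u,v in [(436,172),(289,185),(307,325),(445,313)]]
v=fit(p,u,[[a*g,b*g,.008] for a,b in [(1,1),(-1,1),(-1,-1),(1,-1)]],[.428,.31,0])
t=vision.camera_params('top'); print('block top tri',tri([(p,(100+370/2-.25,40+265/2-.25)),(t,(162,281))]).round(3))
go((v[0],v[1],.014),v[2])
E
```

```text
fit [0.43   0.3121 0.7382] rms px 0.18 max 0.3
block top tri [0.429 0.312 0.037]
t 37.72 eef [0.4287 0.3089 0.2233] yaw -4.45 q6 0.65 shift [0.0035 0.0012 0.2093] rot [-0.0008  0.0007 -0.0906]
```

{"name": "move_arm", "arguments": {"series": [0.088,0.003,0.001,0.04,0,0,-0.09,0.088,0.003,0.001,0.08,0,0,-0.09,0.088,0.003,0.001,0.12,0,0,-0.09,0.07,0.003,0.001,0.15,0,0,-0.09,0.06,0.003,0.001,0.18,0,0,-0.09,0.05,0.003,0.001,0.195,0,0,-0.09,0.05,0.003,0.001,0.203,0,0,-0.09,0.05,0.003,0.001,0.206,0,0,-0.09,0.05,0.003,0.001,0.206,0,0,-0.09,0.05,0.003,0.001,0.206,0,0,-0.09]}}

```text
time: 38.55
eef_pos: [0.431, 0.3128, 0.0192]
orientation: [0.702, 0.712, 0.001, 0.0]
force: [-0.7, -0.0, 0.1]
gripper_width: 0.05
grip_force: 0.0
```

```bash
python3 - <<'E'
from h import *
print(sensors.observe()['force'],sensors.observe()['gripper_width'])
go((.430,.3118,.013),.74)
E
```

```text
[-0.69351879 -0.01365402  0.10449015] 0.05002130306976223
t 38.55 eef [0.431  0.3128 0.0192] yaw 0.81 q6 0.57 shift [-0.0009 -0.001   0.0062] rot [ 0.002  -0.0013  0.0012]
```

{"name": "move_arm", "arguments": {"series": [0.05,-0.0007,-0.001,0.003,0,0,0,0.05,-0.0007,-0.001,0.0055,0,0,0,0.05,-0.0007,-0.001,0.0055,0,0,0,0.015,-0.0007,-0.001,0.0055,0,0,0,0.015,-0.0007,-0.001,0.0055,0,0,0,0.015,-0.0007,-0.001,0.0055,0,0,0,0.015,-0.0007,-0.001,0.0055,0,0,0,0.015,-0.0007,-0.001,0.0055,0,0,0,0.015,-0.0007,-0.001,0.0055,0,0,0,0.015,-0.0007,-0.001,0.0055,0,0,0]}}

```text
time: 39.38
eef_pos: [0.429, 0.3114, 0.0126]
orientation: [0.702, 0.712, 0.0, 0.0]
force: [-0.4, -0.7, 2.1]
gripper_width: 0.0274
grip_force: 30.0
```

```bash
python3 - <<'E'
from h import *
print(sensors.observe()['force'],sensors.observe()['gripper_width'],sensors.observe()['grip_force'])
go((.6674,.2217,.165),40.74)
E
```

```text
[-0.35836486 -0.73134966  2.06479024] 0.027449615064238545 29.998582298867404
t 39.38 eef [0.429  0.3114 0.0126] yaw 0.83 q6 0.57 shift [-0.0931  0.2372 -0.1524] rot [ 3.000e-04 -0.000e+00 -6.966e-01]
```

{"name": "move_arm", "arguments": {"series": [0.015,0,0,-0.03,0,0,0,0.015,0,0,-0.07,0,0,0,0.015,0,0,-0.11,0,0,0,0.015,-0.004,0.01,-0.14,0,0,0,0.015,-0.016,0.04,-0.152,0,0,-0.1,0.015,-0.03,0.077,-0.152,0,0,-0.2,0.015,-0.044,0.113,-0.152,0,0,-0.3,0.015,-0.058,0.149,-0.152,0,0,-0.41,0.015,-0.072,0.183,-0.152,0,0,-0.52,0.015,-0.082,0.21,-0.152,0,0,-0.62,0.015,-0.09,0.23,-0.152,0,0,-0.68,0.015,-0.0931,0.2372,-0.152,0,0,-0.6966]}}

```text
time: 40.38
eef_pos: [0.6697, 0.2197, 0.163]
orientation: [0.417, 0.909, -0.0, 0.0]
force: [-0.7, -0.1, -2.5]
gripper_width: 0.0279
grip_force: 30.0
```

{"name": "move_arm", "arguments": {"series": [0.015,0,0,0.02,0,0,0,0.015,0,0,0.03,0,0,0,0.015,0,0,0.03,0,0,0,0.015,0,0,0.03,0,0,0,0.015,0,0,0.03,0,0,0,0.015,0,0,0.03,0,0,0]}}

```text
time: 40.88
eef_pos: [0.6673, 0.2223, 0.1354]
orientation: [0.417, 0.909, 0.0, 0.0]
force: [0.2, -0.4, -1.6]
gripper_width: 0.0277
grip_force: 30.0
```

```bash
python3 - <<'E'
from h import *
print(sensors.observe()['force'],sensors.observe()['gripper_width'],sensors.observe()['grip_force'])
go((.6674,.2217,.1006),40.74)
im,p=shot('wrist'); np.save('p13.npy',p,allow_pickle=True)
cv2.imwrite('pics/w13.png',cv2.resize(im[90:390,120:440,::-1],None,fx=2,fy=2,interpolation=cv2.INTER_CUBIC))
E
```

```text
[ 0.21430338 -0.42846278 -1.63308248] 0.027739000636273 29.99852295499295
t 40.88 eef [0.6673 0.2223 0.1354] yaw 40.77 q6 -0.43 shift [-0.0005 -0.0003  0.0348] rot [0.0011 0.0005 0.0005]
```

View pics/w13.png

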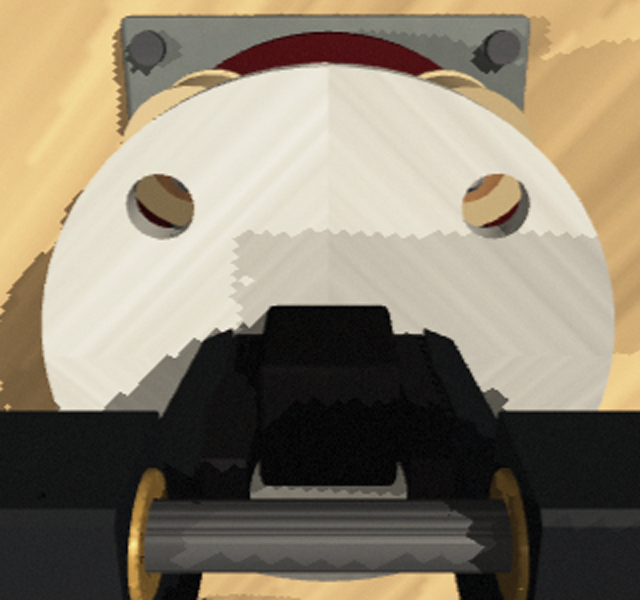

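```bash
python3 - <<'E'
from h import *
p=np.load('p13.npy',allow_pickle=True).item(); s=sensors.observe(); g=.0368
e=s['eef_pos']
for a,b in [(-1,1),(1,1)]: print(proj(p,R.from_euler('z',40.77,degrees=True).apply([a*g,b*g,0])+[e[0],e[1],e[2]-.0126+.008]).round(1))
c=lambda u,v:(120+u/2-.25,90+v/2-.25)
print(c(161,206),c(496,206))
E
```

```text
[200.  194.5]
[367.7 194.3]
(200.25, 192.75) (367.75, 192.75)
```

{"name": "move_arm", "arguments": {"series": [0.015,0,0,0.008,0,0,0,0.015,0,0,0.016,0,0,0,0.015,0,0,0.024,0,0,0,0.015,0,0,0.024,0,0,0,0.015,0,0,0.024,0,0,0]}}

```text
time: 41.35
eef_pos: [0.6664, 0.2213, 0.1088]
orientation: [0.417, 0.909, -0.001, -0.001]
force: [-0.0, 0.1, -2.0]
gripper_width: 0.0277
grip_force: 30.0
```

```bash
python3 - <<'E'
from h import *
print(sensors.observe()['force'],sensors.observe()['gripper_width'],sensors.observe()['torque'])
go((.6674,.2217,.1006),40.74)
E
```

```text
[-0.04921526  0.11278442 -1.97814085] 0.027652147441296883 [-0.02536374  0.07880148  0.00366545]
t 41.35 eef [0.6664 0.2213 0.1088] yaw 40.74 q6 -0.43 shift [-0.0004  0.001   0.0082] rot [-0.0024 -0.001  -0.0001]
```

{"name": "move_arm", "arguments": {"series": [0.015,0,0.0005,0.004,0,0,0,0.015,0,0.0005,0.008,0,0,0,0.015,0,0.0005,0.01,0,0,0,0.015,0,0.0005,0.01,0,0,0,0.015,0,0.0005,0.01,0,0,0]}}

```text
time: 41.77
eef_pos: [0.6679, 0.222, 0.1006]
orientation: [0.417, 0.909, 0.0, 0.0]
force: [-0.8, 0.5, -1.0]
gripper_width: 0.0275
grip_force: 30.0
```

```bash
python3 - <<'E'
from h import *
print(sensors.observe()['force'],sensors.observe()['gripper_width'],sensors.observe()['torque'])
go((.6674,.2217,.1006),40.74)
E
```

```text
[-0.83517922  0.53253298 -1.02567461] 0.02753864119991363 [ 0.0504417   0.06721717 -0.00122255]
t 41.77 eef [0.6679 0.222  0.1006] yaw 40.74 q6 -0.43 shift [ 0.0001 -0.0006  0.    ] rot [ 0.0005  0.0002 -0.    ]
```

{"name": "move_arm", "arguments": {"series": [0.015,0,0,0.0005,0,0,0,0.06,0,0,0.0005,0,0,0,0.06,0,0,0.0005,0,0,0,0.06,0,0,0,0,0,0,0.06,0,0,0,0,0,0,0.06,0,0,0,0,0,0,0.06,0,0,-0.03,0,0,0,0.06,0,0,-0.07,0,0,0,0.06,0,0,-0.1,0,0,0,0.06,0,0,-0.12,0,0,0,0.06,0,0,-0.12,0,0,0,0.06,0,0,-0.12,0,0,0]}}

```text
time: 42.77
eef_pos: [0.6687, 0.2223, 0.2223]
orientation: [0.417, 0.909, 0.001, 0.001]
force: [-0.1, 0.1, -0.6]
gripper_width: 0.0602
grip_force: 0.0
```

```bash
python3 - <<'E'
from h import *
print(sensors.observe()['force'],sensors.observe()['gripper_width'])
im,p=shot('wrist'); cv2.imwrite('pics/w14.png',cv2.resize(im[40:340,100:460,::-1],None,fx=2,fy=2,interpolation=cv2.INTER_CUBIC))
E
```

```text
[-0.12794586  0.06099917 -0.61248788] 0.06022038084346565
```

View pics/w14.png

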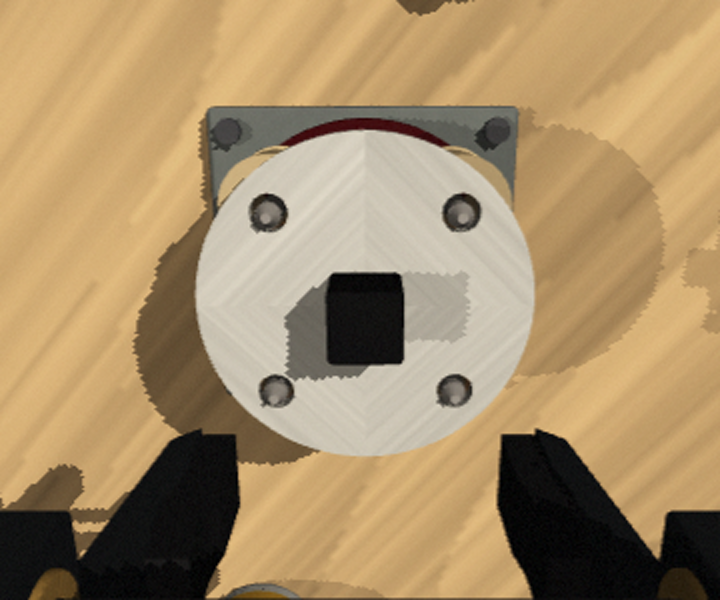

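The cover sits flat, with all four post tips centred in its holes (at about (268,213), (462,213), (277,391) and (454,390) in the crop). I'm handing the job in.

```bash
python3 -c "
from h import *
print(bot.finish_job())"
```

```text
the job is handed in; nothing more can be done
None
```

The job is handed in at about 43 s of the 210 s allowed: the last wrist pictures show the carrier home on the hub, all four spools down on their posts, and the cover flat on the pillar; `finish_job()` gave no verdict.

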